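# Nip a plaster mould half in an eccentric-cam clamping jig

### The arm

A 7-joint arm with a two-finger parallel gripper is mounted at the origin on a cart in front of the work surface, level with it; the furniture and walls round the work are solid. World frame = base frame: x ahead of the robot, y to its left, z up, the work surface at z = 0. Lengths are in m, angles in rad, forces in N, time in s.
With the tool pointing down it reaches from about 0.4 to 0.85 m from the base axis. Payload 4.4 kg.
Tool frame: the origin (TCP) lies at the centre of the arm's flange, where the gripper is bolted on; the fingertips stand 199 mm ahead of it and the grasp point (between the pads) lies 180 mm ahead of it; z points along the fingers, y is the direction in which the jaws open and shut (so a half turn about z gives the same grasp; the last joint's range is limited). The gripper opens to 94 mm and grips with 3 to 60 N. Pads are 16 mm wide; open, the fingers measure 119 mm over their backs; the gripper's body (75 mm by 177 mm) begins 78 mm behind the grasp point.
Start: joints at [-1.226, 0.628, 0.038, 1.517, -0.027, 0.996, -0.02], TCP at [0.26, 0.596, 0.405] pointing down, gripper open.
Joint ranges: [-3.06, 3.06], [-0.37, 2.12], [-1.25, 1.32], [0.18, 2.47], [-1.1, 4.24], [0.23, 1.98], [-2.94, 2.94]. Speed limits (rad/s): [2.57, 2.57, 3.14, 3.14, 3.14, 3.14, 3.14].

### API

Orientations are given as a unit quaternion [w, x, y, z].
In Python, from cell import arm gives the robot as it stands.
- The arm moves only by the tool step_arm, never from a script. Its argument "targets" is a list of rows, each a list of 5 numbers: the finger opening in mm, from 0 to 94, then the shift along the tool's x, y, z in mm, then the turn about the tool's z in degrees. A call has 1 to 12 rows; each row shifts and turns the pose as measured when the row begins, along the tool's axes as they then stand; what a row does not reach is not made up. A row lasts 1/12 s, in which the tool goes at most 41.7 mm and 7.16 degrees, less where a joint would pass 70% of its speed; a pose out of reach is approached as far as the arm can. A call with a gripper value outside its range is refused whole. The fingers move at their own pace and stop on an object; "grip_force" is the grip in N (left out, the last holds). Time passes only in rows, so rows that do not move let the fingers close. It gives the time, the measured TCP pose, the force and the opening at its end, in the units of the state.
- arm.get_obs(): the state, without advancing time (a new reading comes with each control period).
- arm.grab_frame(name): name is "scene" or "top" or "wrist"; returns (picture, depth): 384x512x3 uint8, red, green, blue; 384x512 float32, m along the optical axis (not along the pixel's ray), 0 where there is no reading.
- arm.calibration(name): a dict with "camera_matrix" (3x3 intrinsics, pixels), "k1" (the pictures are not rectified: a ray, as slopes to the right and down, at radius r is drawn at 1 + k1 r^2 times it, then the intrinsics apply), "R" (3x3) and "t" (3): a world point X has camera coordinates R X + t. Camera axes: x right, y down, z forward; pixel columns grow to the right and rows downward; lengths in m; the calibration is good to about 2 mm. A picture is of the moment at which its call begins: read the wrist's pose just before it. calibration takes no time and is no camera call; for the wrist camera it gives the pose at the moment of the call.
- arm.finish_job(): hands the job in, once; it reports no verdict.
The state is a dict: "clock": time; "q": joint angles; "qvel": joint speeds; "joint_torque": joint torques, N m; "tool_pos": TCP position; "tool_rot": TCP orientation; "wrist_force": force on the tool from outside, world axes, zero at the start; "ft_torque": the same for the moment, N m; "finger_gap": finger opening in m.
Only numpy, scipy, OpenCV 4.12 (cv2) and the standard library are available. Lean on these libraries where they do the work, as an engineer would, in place of code of your own. Each camera call takes 0.05 s, during which the arm holds its last target.

### The job

Swing the cam lever of the clamping jig all the way back to open the jaw, and stand the plaster mould half upright in the middle of the bay between the sprung pad and the fence. Then swing the lever in just far enough that the pad presses the mould firmly against the fence, its springs about half squeezed: never press the springs solid, as that chips the plaster. Leave the fish ornaments where they are.

Things in the scene. Friction and masses are not known exactly. Their poses are not given: they have to be found in the camera images.
- mould: Plaster mould half: cream block, round hollow in one broad face, loose, 0.4 to 0.8 kg. 48 mm thick along its x, 98 mm along its y, 95 mm high along its z (up). Origin on its underside; the block spans x -22 to +26 mm about the origin. Starts upright on the table.
- mould_centre (a point): Centre of the mould block, 47.5 mm above its underside; same axes as mould.
- jig: Fixed clamping jig: plywood base 130 x 226 x 12 mm. Origin under the bay. Its +y points from the cam across the bay to the fence (the clamping direction), +z up, its x runs along the bay. The mould stands in it on the base top, with its thickness along jig y, either way round, centred along jig x within 20 mm. Cam pivot at jig x 0, y -79 mm.
- bay_floor (a point): Point on the base top, 12 mm above the jig's underside, at jig x 0, y 0, in the middle of the bay.
- fence: Aluminium angle bracket on the base at the +y end of the bay, 90 mm wide (along jig x), 45 mm high, top 57 mm above the table. Fixed, but set 21 to 27 mm in y from the jig's origin, so the gap varies. Origin at the foot of its working face, which looks to jig -y.
- fence_face (a point): Centre of the fence's working face, 22.5 mm above the base top.
- pad_face (a point): Centre of the sprung pad's cork face (60 mm wide, 40 mm high, top 55 mm above the table), which looks to jig +y. It rides on the aluminium jaw (84 mm wide, 57 mm high) and sits at jig y -32 mm when the lever is fully back; the bay is then 53 to 59 mm wide.
- spring_pad (a joint): How far the pad is pushed back into the jaw against its two springs, m: 0 free, 0.006 solid. 4 N per mm. Aim for about 0.003; above 0.0054 counts as overrun.
- cam_lever (a joint): Angle of the cam lever, rad: 0 fully back (jaw open), stop at 2.0; grows counter-clockwise seen from above. It stays where it is left (0.35 N m friction, about 4 N at the knob). The snail-shaped eccentric cam drives the jaw evenly: 8.4 mm per rad, 16.8 mm at 2.0. Starts 1.5 to 1.95, bay empty and too narrow.
- lever_knob (a point): Middle of the upright black knob on the lever's end, 76 mm above the table, 95 mm from the pivot: a round grip 18 mm across; knob and neck reach from 49 to 94 mm above the table. The flat lever below it tops out at 49 mm. At angle 0 the lever points along jig direction (-0.84, -0.54), at 2.0 along (0.84, -0.54).
- fin_fish: Bisque fish ornament with a back fin, 63 x 104 x 77 mm, loose; origin on its underside, z up. Leave it alone.
- loop_fish: Bisque fish ornament whose tail makes a loop, 69 x 138 x 110 mm, loose; origin on its underside, z up. Leave it alone.

How it is judged:
On the way, in this order (a step that is already met when the one before it is completed fails the run):
1. the cam lever is swung fully back (below 0.25 rad) (value of joint cam_lever below 0.25 rad), for 0.2 s.
2. the mould stands upright on the jig's base in the bay, released, the springs not yet squeezed (under 2 mm) (x of mould_centre in the frame of jig between -0.02 and 0.02 m and y of mould_centre in the frame of jig between -0.03 and 0.03 m and z of mould_centre in the frame of jig between 0.055 and 0.064 m and angle between mould's own z axis and vertical below 0.08 rad and contact force between the fingers and mould below 0.3 N and linear speed of mould below 0.02 m/s and value of joint spring_pad below 0.002 m), for 0.2 s.
At the end, for the whole second after the job is handed in: The mould stands upright (within 0.08 rad) on the jig's base, its centre within 20 mm of the middle along the bay, squared (0.08 rad) and pressed on the fence with over 2 N, the pad's springs squeezed between 1 and 5 mm, everything let go and at rest (x of mould_centre in the frame of jig between -0.02 and 0.02 m and y of mould_centre in the frame of jig between -0.03 and 0.03 m and z of mould_centre in the frame of jig between 0.055 and 0.064 m and angle between mould's own z axis and vertical below 0.08 rad and value of joint spring_pad between 0.001 and 0.005 m and contact force between fence and mould above 2 N and angle between the x axis of mould and the y axis of jig, either way round below 0.08 rad and contact force between the fingers and mould below 0.3 N and linear speed of mould below 0.01 m/s and velocity of joint cam_lever below 0.05 rad/s); the robot touches nothing.
It fails at once if the cam was overrun: the pad's springs squeezed more than 5.4 mm of their 6 (value of joint spring_pad above 0.0054 m).
It fails at once if the mould was tipped over (angle between mould's own z axis and vertical above 0.6 rad).
It fails at once if a fish ornament was knocked away (over 25 mm) (distance of any of fin_fish, loop_fish from where it was at the start of the episode above 0.025 m).
It also fails if it takes over 64 s, if anything falls off the work surface, if the arm or the gripper's body presses on something with over 40 N, if the wrist force passes 120 N, or if a joint passes its speed limit or range.

## Working session

There is one attempt and no reset: what is moved stays moved. The work goes in short steps, Python scripts to look and compute and a tool call to move; the robot and the scene stay as the last step left them, time stands still between calls to the robot, and variables do not carry over. Pictures are saved under pics/ and viewed, and the job is handed in when it is done.

Besides the shell and the picture viewer there is one more tool, called after "Request:" as a command line: name --pt "numbers of a row" for each row, then --argument value for the rest. step_arm: Moves the arm, as the interface text tells. Its arguments: {"type":"object","properties":{"targets":{"type":"array","items":{"type":"array","items":{"type":"number"}}},"grip_force":{"type":"number"}},"required":["targets"]}

```bash
mkdir -p pics; ls; python3 - <<'E'
from cell import arm
import cv2,numpy as np
o=arm.get_obs()
for k,v in o.items(): print(k,np.round(v,3))
for n in ["scene","top","wrist"]:
    c=arm.calibration(n); p,d=arm.grab_frame(n)
    cv2.imwrite(f"pics/{n}0.png",p[:,:,::-1]); np.savez(f"pics/{n}0.npz",p=p,d=d,**c)
    print(n,{k:np.round(v,3).tolist() for k,v in c.items()})
E
```

```text
pics
clock 0.0
q [-1.226  0.629  0.038  1.518 -0.027  0.996 -0.02 ]
qvel [-0.001 -0.001 -0.     0.002 -0.001  0.001 -0.   ]
joint_torque [-0.0000e+00 -5.4971e+01  1.1430e+00 -1.8664e+01 -5.2000e-02  2.3000e-02
  0.0000e+00]
tool_pos [0.259 0.596 0.404]
tool_rot [-0.     0.204  0.979 -0.001]
wrist_force [-0.216  0.051  0.424]
ft_torque [ 0.012 -0.023  0.033]
finger_gap 0.094
scene {'camera_matrix': [[358.136, 0.0, 252.297], [0.0, 358.136, 184.444], [0.0, 0.0, 1.0]], 'k1': -0.028, 'R': [[0.808, -0.589, 0.003], [-0.439, -0.607, -0.663], [0.392, 0.534, -0.749]], 't': [-0.335, 0.379, 0.614]}
top {'camera_matrix': [[436.738, 0.0, 254.028], [0.0, 436.738, 194.889], [0.0, 0.0, 1.0]], 'k1': -0.152, 'R': [[0.005, -1.0, 0.004], [-0.998, -0.005, -0.06], [0.06, -0.004, -0.998]], 't': [0.15, 0.533, 1.298]}
wrist {'camera_matrix': [[326.871, 0.0, 252.096], [0.0, 326.871, 192.957], [0.0, 0.0, 1.0]], 'k1': -0.053, 'R': [[0.4, 0.917, -0.002], [0.886, -0.386, 0.256], [0.234, -0.104, -0.967]], 't': [-0.649, -0.026, 0.393]}
```

View pics/scene0.png

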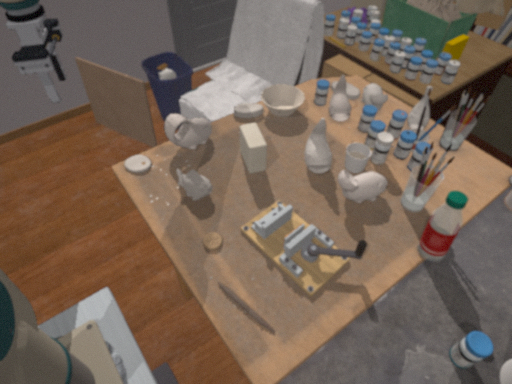

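View pics/top0.png

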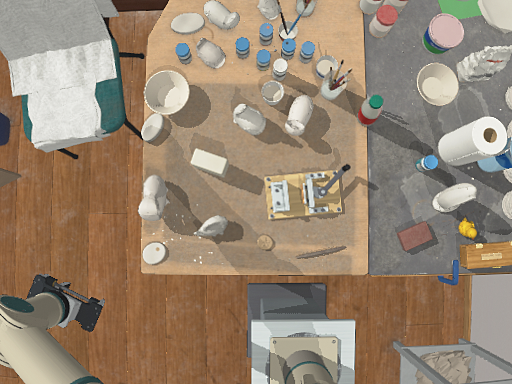

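View pics/wrist0.png

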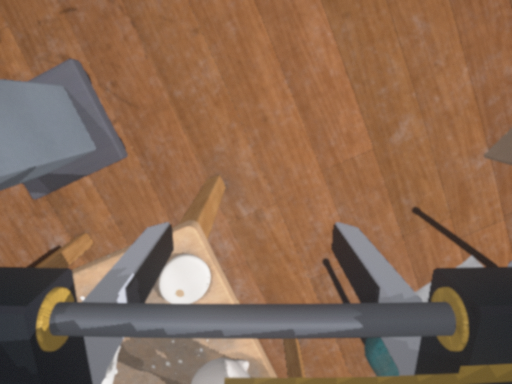

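```bash
cat > h.py <<'E'
import numpy as np,cv2
def load(n):
    return dict(np.load(f"pics/{n}.npz"))
def rays(c,px):
    px=np.asarray(px,float).reshape(-1,1,2)
    u=(px[:,0]-[c['camera_matrix'][0,2],c['camera_matrix'][1,2]])/c['camera_matrix'][0,0]
    s=u.copy()
    for _ in range(20): s=u/(1+float(c['k1'])*(s**2).sum(1,keepdims=True))
    return np.c_[s,np.ones(len(s))]
def plane(c,px,z):
    d=rays(c,px)@c['R']; C=-c['R'].T@c['t']
    return C+d*((z-C[2])/d[:,2])[:,None]
def pts(c,px,dep):
    return (rays(c,px)*np.asarray(dep)[:,None]-c['t'])@c['R']
def cloud(c,r0,r1,c0,c1):
    v,u=np.mgrid[r0:r1,c0:c1]; px=np.c_[u.ravel(),v.ravel()]
    d=c['d'][r0:r1,c0:c1].ravel(); return px,pts(c,px,d),c['p'][r0:r1,c0:c1].reshape(-1,3)
def proj(c,X):
    X=np.atleast_2d(X)@c['R'].T+c['t']; s=X[:,:2]/X[:,2:]
    s=s*(1+float(c['k1'])*(s**2).sum(1,keepdims=True))
    return s*c['camera_matrix'][0,0]+[c['camera_matrix'][0,2],c['camera_matrix'][1,2]]
def grab(n,name):
    from cell import arm
    k=arm.calibration(n); p,d=arm.grab_frame(n)
    cv2.imwrite(f"pics/{name}.png",p[:,:,::-1]); np.savez(f"pics/{name}.npz",p=p,d=d,**k)
    return load(name)
E
python3 - <<'E'
from h import *
c=load("top0")
px,X,col=cloud(c,140,185,180,240)
m=(X[:,2]>0.085)&(X[:,2]<.11)
print("mould top",m.sum(),X[m].mean(0),cv2.minAreaRect(X[m][:,:2].astype(np.float32)*1000))
px,X,col=cloud(c,150,230,250,365)
for a,b in [(.006,.02),(.03,.045),(.045,.053),(.053,.064),(.066,.1)]:
    m=(X[:,2]>a)&(X[:,2]<b); print(a,b,m.sum(),X[m].mean(0),cv2.minAreaRect(X[m][:,:2].astype(np.float32)*1000) if m.sum()>2 else '')
im=c['p'][130:250,170:370,::-1]; cv2.imwrite("pics/t0c.png",cv2.resize(im,None,fx=4,fy=4,interpolation=cv2.INTER_CUBIC))
c=load("scene0");im=c['p'][110:310,170:390,::-1]; cv2.imwrite("pics/s0c.png",cv2.resize(im,None,fx=3,fy=3,interpolation=cv2.INTER_CUBIC))
E
```

```text
mould top 559 [0.62315999 0.28133255 0.09466617] ((623.6728515625, 282.361572265625), (98.68647766113281, 48.04534912109375), 73.46670532226562)
0.006 0.02 2226 [0.53386878 0.00922478 0.01245891] ((550.5396728515625, -8.604598999023438), (240.54031372070312, 347.2093811035156), 0.5624431371688843)
0.03 0.045 291 [ 0.53952671 -0.00695326  0.03630627] ((537.9425048828125, -9.530174255371094), (117.46228790283203, 199.86868286132812), 6.204917907714844)
0.045 0.053 206 [ 0.55881837 -0.04886796  0.04948051] ((546.3548583984375, -18.350601196289062), (89.75614929199219, 209.7121124267578), 13.57596492767334)
0.053 0.064 302 [0.53854493 0.00709623 0.05670247] ((546.975830078125, -23.923934936523438), (93.87025451660156, 195.45948791503906), 13.440807342529297)
0.066 0.1 41 [ 0.60786099 -0.11253328  0.08910067] ((609.2216796875, -114.27529907226562), (15.960819244384766, 17.578819274902344), 43.06481170654297)
```

View pics/t0c.png

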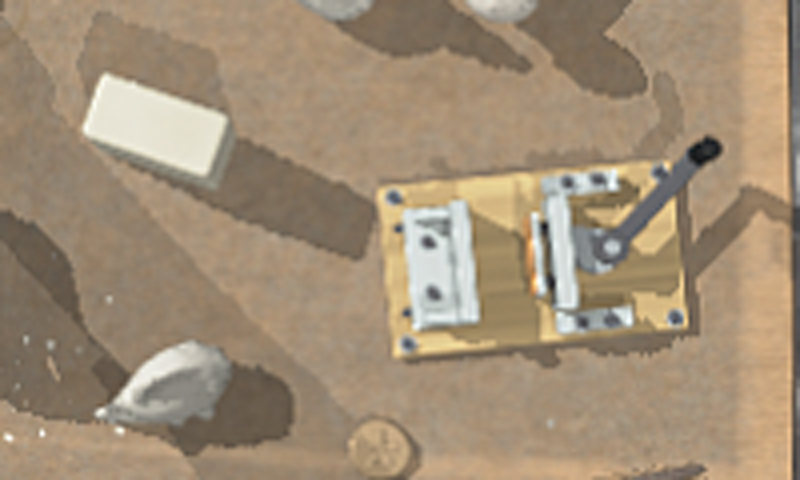

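View pics/s0c.png

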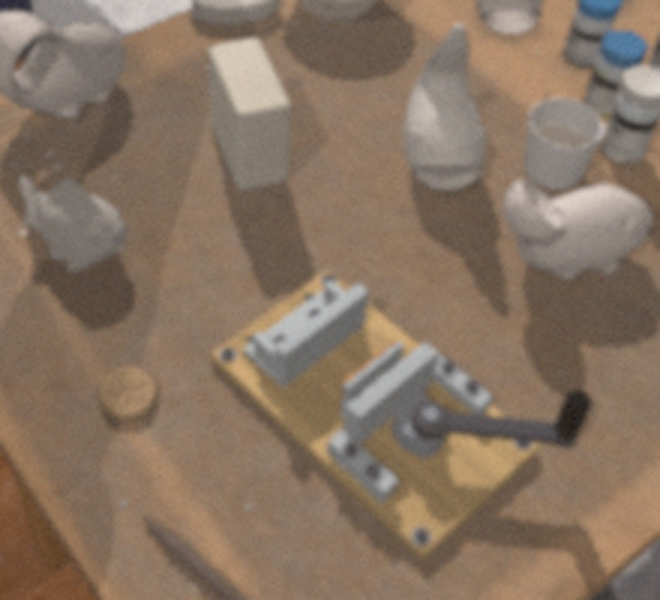

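```bash
python3 - <<'E'
from h import *
c=load("top0")
cor=np.array([(378,187),(672,158),(692,325),(393,358)])/4+[170,130]-.4
P=plane(c,cor,.012); print(P, [np.linalg.norm(P[i]-P[(i+1)%4])for i in range(4)])
px,X,col=cloud(c,150,235,250,365)
hsv=cv2.cvtColor(c['p'],cv2.COLOR_RGB2HSV)[150:235,250:365].reshape(-1,3).astype(int)
d0=X[:,2]; m=(d0>.0075)&(d0<.1)
M=np.zeros((384,512),np.uint8); M[px[m,1],px[m,0]]=255
M=cv2.morphologyEx(M,cv2.MORPH_OPEN,np.ones((3,3)))
n,l,s,ce=cv2.connectedComponentsWithStats(M); i=1+s[1:,4].argmax();print(s[i])
m2=(l[px[:,1],px[:,0]]==i)&(d0<.018); r=cv2.minAreaRect(X[m2][:,:2].astype(np.float32)*1000); print(r,cv2.boxPoints(r))
# fence, jaw lines
ce=np.array(P[:,:2].mean(0)); y=(P[0]+P[3]-P[1]-P[2])[:2]; y/=np.linalg.norm(y); x=np.array([y[1],-y[0]])
print("centre",ce,"yaw",np.degrees(np.arctan2(y[0]*-1,y[1])))
J=np.c_[(X[:,:2]-ce)@x,(X[:,:2]-ce)@y]*1000
for k in np.arange(-120,120,4):
    s=(abs(J[:,0])<25)&(J[:,1]>=k)&(J[:,1]<k+4)
    if s.sum():print(k,s.sum(),np.round(np.percentile(X[s,2]*1000,[10,50,90]),1))
m=X[:,2]>.066; print("knob jig",J[m].mean(0))
E
```

```text
[[ 0.58830324  0.12246482  0.012     ]
 [ 0.61205822 -0.10177355  0.012     ]
 [ 0.48485898 -0.11621616  0.012     ]
 [ 0.45917378  0.1107041   0.012     ]] [np.float64(0.22549311696048494), np.float64(0.12801654357915213), np.float64(0.22836929521393903), np.float64(0.12966391668893912)]
[ 265  165   86   54 3019]
((536.9600219726562, 3.504119873046875), (130.34922790527344, 224.08799743652344), 5.662718772888184) [[ 461.0478   108.57042]
 [ 483.15912 -114.42403]
 [ 612.87225 -101.56218]
 [ 590.7609   121.43227]]
centre [0.53609856 0.0037948 ] yaw 6.253800785748511
-120 20 [-2.4  0.3  3.5]
-116 12 [-1.2  2.1  8. ]
-112 20 [ 9.  11.4 15.2]
-108 20 [ 7.6 11.4 15.1]
-104 22 [ 9.2 13.2 17.3]
-100 20 [ 8.9 11.6 13.5]
-96 23 [ 8.  11.1 14.8]
-92 16 [ 6.7 10.6 16. ]
-88 18 [ 9.1 11.3 26.3]
-84 24 [ 9.1 13.3 49.7]
-80 20 [12.  13.6 48.5]
-76 21 [ 9.4 13.6 50.4]
-72 17 [11.4 15.1 49.4]
-68 19 [10.2 14.7 50.2]
-64 21 [10.4 48.9 52.8]
-60 20 [10.7 48.  53.7]
-56 23 [ 9.8 48.3 54.8]
-52 21 [10.3 48.  54.4]
-48 23 [12.7 42.2 52.1]
-44 28 [11.6 35.7 48.8]
-40 20 [11.9 36.9 40.6]
-36 19 [11.9 37.2
[... 221 characters left out ...]
5 [51.1 54.8 56.3]
8 48 [10.5 25.4 52.4]
12 23 [ 8.6 11.  15.6]
16 22 [ 7.2 12.1 14.4]
20 20 [ 9.  11.1 17.3]
24 22 [10.1 11.8 15.7]
28 20 [ 9.5 11.2 14.4]
32 24 [ 8.  12.5 16. ]
36 22 [10.  11.9 15.5]
40 19 [ 8.5 11.3 13.5]
44 21 [ 9.2 12.2 15.3]
48 2 [15.5 16.5 17.5]
52 23 [53.5 56.6 59.5]
56 23 [54.5 56.3 60.7]
60 40 [15.  28.9 55.8]
64 24 [14.  17.9 19.3]
68 21 [15.2 19.3 22.4]
72 23 [14.2 18.9 21.2]
76 22 [15.1 19.6 24.8]
80 19 [15.5 18.4 22.1]
84 23 [14.9 17.9 22.2]
88 23 [14.6 18.2 20.7]
92 25 [11.1 18.3 21. ]
96 23 [ 7.8 12.2 15.2]
100 21 [ 9.7 11.9 14.7]
104 20 [ 9.  12.  15.2]
108 24 [ 7.6 12.3 14.4]
112 22 [-3.4  2.4  4.1]
116 23 [-3.   0.1  2.1]
knob jig [ 8.25257643 -7.45834778]
```

```bash
python3 - <<'E'
from h import *
c=load("top0")
px,X,col=cloud(c,150,235,250,365)
yaw=np.radians(6.0); ce=np.array([.5365,.0037])
y=np.array([-np.sin(yaw),np.cos(yaw)]); x=np.array([y[1],-y[0]])
T=lambda P:np.c_[(P[:,:2]-ce)@x,(P[:,:2]-ce)@y]*1000
k=(X[:,2]>.066)&(X[:,1]<-.09); K=X[k]; print("knob world",K.mean(0), T(K).mean(0), K[:,2].min(),K[:,2].max())
pv=(np.array([[612,247]])/4+[170,130]-.4)
iu=np.round(pv[0]).astype(int); print("pivot px",pv, pts(c,pv,[np.median(c['d'][iu[1]-1:iu[1]+2,iu[0]-1:iu[0]+2])]))
for z in (.05,.055,.06): Pp=plane(c,pv,z); print(z,Pp,T(Pp))
# lever: z 46-53 right of
J=T(X)
m=(X[:,2]>.044)&(X[:,2]<.053)&(J[:,1]<-45)
v=cv2.fitLine(J[m].astype(np.float32),cv2.DIST_HUBER,0,.01,.01).ravel();print("lever",v,m.sum())
for nm,a,b,lo,hi in [("fence",45,64,.053,.062),("pad",-3,9,.05,.06),("jaw",-26,-8,.053,.062)]:
    m=(X[:,2]>lo)&(X[:,2]<hi)&(J[:,1]>a)&(J[:,1]<b)
    v=cv2.fitLine(J[m].astype(np.float32),cv2.DIST_HUBER,0,.01,.01).ravel()
    print(nm,m.sum(),J[m].min(0),J[m].max(0),J[m].mean(0),"dir deg",np.degrees(np.arctan2(v[1],v[0])))
E
```

```text
knob world [ 0.60786099 -0.11253328  0.08910067] [  58.82037867 -123.05579315] 0.0703490932273801 0.09710429107653919
pivot px [[322.6  191.35]] [[ 0.54090293 -0.04841074  0.05386524]]
0.05 [[ 0.54116903 -0.04903751  0.05      ]] [[ -0.86912223 -52.93665215]]
0.055 [[ 0.5408248  -0.04822674  0.055     ]] [[ -1.12671019 -52.09434464]]
0.06 [[ 0.54048058 -0.04741597  0.06      ]] [[ -1.38429814 -51.25203713]]
lever [  0.66177636  -0.7497013   25.277573   -82.46305   ] 151
fence 90 [-42.36174905  51.90570301] [43.21889917 63.58001581] [ 0.18666384 56.85860851] dir deg -0.76126665
pad 50 [-27.04169506   1.25393736] [29.27924366  8.91958779] [0.81703412 5.14967823] dir deg 0.31566378
jaw 129 [-41.05718545 -21.8543051 ] [42.15192257 -8.01125403] [  0.15986575 -14.9215142 ] dir deg 0.0138424635
```

Request:
step_arm --pt "94 -31 -26 0 0" --pt "94 -31 -26 0 0" --pt "94 -31 -26 0 0" --pt "94 -31 -26 0 0" --pt "94 -31 -26 0 0" --pt "94 -31 -26 0 0" --pt "94 -31 -26 0 0" --pt "94 -31 -26 0 0" --pt "94 -31 -26 0 0" --pt "94 -31 -26 0 0" --pt "94 -31 -26 0 0" --pt "94 -31 -26 0 0" --grip_force 20

```text
clock: 1.15
tool_pos: [0.4776, 0.1575, 0.3981]
tool_rot: [-0.004, 0.193, 0.981, 0.001]
wrist_force: [-0.4, -0.2, -0.1]
finger_gap: 0.0936
```

```bash
cat >> h.py <<'E'
def R_tool(o):
    from scipy.spatial.transform import Rotation as Ro
    q=o['tool_rot']; return Ro.from_quat([q[1],q[2],q[3],q[0]]).as_matrix()
def plan(goal,yaw_y=None):
    """shift in tool axes (mm) to goal TCP; turn (deg) so that tool y points along world yaw_y deg (mod 180)"""
    from cell import arm
    o=arm.get_obs(); R=R_tool(o); d=R.T@(np.array(goal)-o['tool_pos'])*1000
    a=np.degrees(np.arctan2(R[1,1],R[0,1]))
    print("pos",np.round(o['tool_pos'],4),"yaw_y %.2f"%a,"tilt z",np.round(R[:,2],3),"force",np.round(o['wrist_force'],1),"gap %.4f"%o['finger_gap'],"t %.2f"%o['clock'],"q7 %.2f"%o['q'][6])
    print("shift tool mm",np.round(d,1), "turn", None if yaw_y is None else round(-((yaw_y-a+90)%180-90),2))
E
python3 - <<'E'
from h import *
grab("wrist","w1"); plan((.608,-.1135,.33),46)
E
```

```text
pos [0.4815 0.1484 0.3983] yaw_y 67.02 tilt z [-0.003 -0.003 -1.   ] force [ 2.6 -6.1 -0.5] gap 0.0936 t 1.20 q7 0.85
shift tool mm [-218.8 -191.5   68.7] turn 21.02
```

View pics/w1.png

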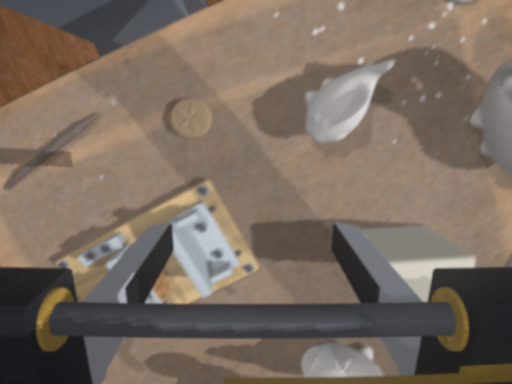

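Request:
step_arm --pt "94 -27 -24 5 0" --pt "94 -27 -24 5 0" --pt "94 -27 -24 5 0" --pt "94 -27 -24 5 0" --pt "94 -27 -24 5 0" --pt "94 -27 -24 5 0" --pt "94 -27 -24 5 0" --pt "94 -15 -13 5 0" --pt "94 0 0 0 7" --pt "94 0 0 0 7" --pt "94 0 0 0 7" --pt "94 0 0 0 0"

```text
clock: 2.2
tool_pos: [0.6004, -0.111, 0.3536]
tool_rot: [-0.002, 0.382, 0.924, -0.004]
wrist_force: [0.4, -1.0, 0.4]
finger_gap: 0.0937
```

```bash
python3 - <<'E'
from h import *
c=grab("wrist","w2"); c=grab("wrist","w2"); plan((.608,-.1135,.258),46)
print(proj(c,[[.608,-.1135,.094],[.542,-.0485,.05],[.468,-.108,.094]]))
E
```

```text
pos [ 0.6003 -0.1106  0.3538] yaw_y 45.54 tilt z [-0.006 -0.005 -1.   ] force [-0.4 -0.  -0.2] gap 0.0939 t 2.30 q7 1.05
shift tool mm [-7.6  4.  95.8] turn -0.46
[[259.66777684 215.60677963]
 [259.41611033  93.83977919]
 [127.2740778   76.42855536]]
```

View pics/w2.png

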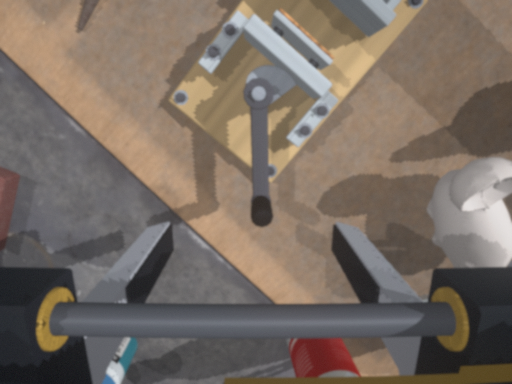

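```bash
python3 - <<'E'
from h import *
c=load("w2")
print(plane(c,[[260,211]],.094), plane(c,[[260,216]],.090),plane(c,[[258,92]],.054))
px,X,_=cloud(c,195,225,245,275); m=X[:,2]>.07; print(m.sum(),X[m].mean(0),X[m].min(0),X[m].max(0))
t=load("top0"); px,X,_=cloud(t,85,130,355,390); m=X[:,2]>.05; print("bottle",X[m].min(0),X[m].max(0)); m=X[:,2]>.15; print("bottle",X[m].mean(0))
E
```

```text
[[ 0.60548683 -0.11069031  0.094     ]] [[ 0.60943243 -0.11444942  0.09      ]] [[ 0.54019488 -0.04844938  0.054     ]]
497 [ 0.60729515 -0.11066134  0.0922321 ] [ 0.54687112 -0.1213808   0.07004605] [ 0.61845475 -0.05874123  0.33522123]
bottle [ 0.45323567 -0.21137809  0.05159227] [0.80961047 0.15807755 1.32727698]
bottle [ 0.76300737 -0.16009745  0.23213272]
```

Request:
step_arm --pt "94 -6 3 25 0" --pt "94 0 0 30 0" --pt "94 0 0 25 0" --pt "94 0 0 10 0" --pt "94 0 0 0 0"

```text
clock: 2.72
tool_pos: [0.6082, -0.1105, 0.2633]
tool_rot: [0.001, 0.37, 0.929, -0.001]
wrist_force: [0.5, -0.4, -0.1]
finger_gap: 0.0942
```

```bash
python3 - <<'E'
from h import *
plan((.607,-.112,.259),46)
E
```

```text
pos [ 0.6082 -0.1105  0.2633] yaw_y 46.62 tilt z [ 0.001 -0.003 -1.   ] force [ 0.5 -0.4 -0.1] gap 0.0942 t 2.72 q7 1.08
shift tool mm [-0.1 -1.9  4.3] turn 0.62
```

Close on the knob.

Request:
step_arm --pt "94 0 -2 4 0" --pt "0 0 0 0 0" --pt "0 0 0 0 0" --pt "0 0 0 0 0" --pt "0 0 0 0 0" --pt "0 0 0 0 0" --pt "0 0 0 0 0" --pt "0 0 0 0 0" --grip_force 15

```text
clock: 3.38
tool_pos: [0.6087, -0.1119, 0.2652]
tool_rot: [0.005, 0.367, 0.93, -0.0]
wrist_force: [0.2, -0.1, -0.4]
finger_gap: 0.0513
```

```bash
python3 - <<'E'
from h import *
plan((.607,-.112,.259),46)
E
```

```text
pos [ 0.6087 -0.1119  0.2652] yaw_y 46.88 tilt z [ 0.01  -0.004 -1.   ] force [ 0.2 -0.1 -0.4] gap 0.0513 t 3.38 q7 1.08
shift tool mm [ 1.3 -1.3  6.2] turn 0.88
```

Request:
step_arm --pt "0 1 -1 6 0" --pt "0 0 0 0 0" --pt "0 0 0 0 0" --pt "0 0 0 0 0" --pt "0 0 0 0 0" --pt "0 0 0 0 0" --pt "0 0 0 0 0"

```text
clock: 3.97
tool_pos: [0.6073, -0.1119, 0.2586]
tool_rot: [0.005, 0.367, 0.93, -0.0]
wrist_force: [-0.2, -0.2, 0.3]
finger_gap: 0.0176
```

```bash
python3 - <<'E'
from h import *
plan((.607,-.112,.259),46)
E
```

```text
pos [ 0.6073 -0.1119  0.2586] yaw_y 46.89 tilt z [ 0.01  -0.004 -1.   ] force [-0.2 -0.2  0.3] gap 0.0176 t 3.97 q7 1.09
shift tool mm [ 0.1 -0.3 -0.4] turn 0.89
```

Request:
step_arm --pt "0 0.5 -10 0 6" --pt "0 0.5 -10 0 6" --pt "0 0.5 -10 0 6" --pt "0 0.5 -10 0 6" --pt "0 0.5 -10 0 6" --pt "0 0.5 -10 0 6" --pt "0 0.5 -10 0 6"

```text
clock: 4.55
tool_pos: [0.5511, -0.1392, 0.2585]
tool_rot: [0.012, 0.684, 0.729, 0.008]
wrist_force: [2.1, -0.7, -1.3]
finger_gap: 0.0182
```

```bash
cat >> h.py <<'E'
PIV=np.array([.5405,-.0486])
def lever():
    from cell import arm
    o=arm.get_obs(); R=R_tool(o); g=o['tool_pos']+.18*R[:,2]; d=g[:2]-PIV
    a=np.degrees(np.arctan2(d[1],d[0])); print("grasp",np.round(g,4),"r %.1f"%(1000*np.linalg.norm(d)),"dir %.1f"%a,"lever rad %.3f"%np.radians(a+141.3),"tool y-lever %.1f"%(np.degrees(np.arctan2(R[1,1],R[0,1]))-a-90))
E
python3 - <<'E'
from h import *
plan((.607,-.112,.259),46);lever()
E
```

```text
pos [ 0.5511 -0.1392  0.2585] yaw_y 3.68 tilt z [ 0.029 -0.004 -1.   ] force [ 2.1 -0.7 -1.3] gap 0.0182 t 4.55 q7 0.64
shift tool mm [23.6 57.5  1. ] turn -42.32
grasp [ 0.5563 -0.1399  0.0785] r 92.7 dir -80.2 lever rad 1.066 tool y-lever -6.1
```

Request:
step_arm --pt "0 -0.5 -10 0 5" --pt "0 -0.5 -10 0 5" --pt "0 -0.3 -10 0 5" --pt "0 -0.2 -10 0 5" --pt "0 0 -10 0 5.5" --pt "0 0 -10 0 6" --pt "0 0 -10 0 6"

```text
clock: 5.13
tool_pos: [0.4882, -0.1273, 0.2582]
tool_rot: [0.016, 0.889, 0.458, 0.019]
wrist_force: [2.6, -0.1, -0.3]
finger_gap: 0.0182
```

```bash
python3 - <<'E'
from h import *
plan((.607,-.112,.259),46);lever()
E
```

```text
pos [ 0.4882 -0.1273  0.2582] yaw_y -35.54 tilt z [ 0.048 -0.012 -0.999] force [ 2.6 -0.1 -0.3] gap 0.0182 t 5.13 q7 0.23
shift tool mm [81.4 87.7  4.7] turn -81.54
grasp [ 0.4968 -0.1293  0.0785] r 91.8 dir -118.4 lever rad 0.399 tool y-lever -7.1
```

Request:
step_arm --pt "0 -0.5 -10 0 5" --pt "0 -0.5 -10 0 5" --pt "0 -0.3 -10 0 5" --pt "0 -0.3 -5 0 3" --pt "0 0 0 0 0"

```text
clock: 5.55
tool_pos: [0.4621, -0.106, 0.2582]
tool_rot: [0.017, 0.952, 0.304, 0.024]
wrist_force: [0.1, -0.3, -3.0]
finger_gap: 0.0179
```

```bash
python3 - <<'E'
from h import *
plan((.607,-.112,.259),46);lever()
c=grab("top","t3"); im=c['p'][130:250,230:370,::-1]; cv2.imwrite("pics/t3c.png",cv2.resize(im,None,fx=4,fy=4,interpolation=cv2.INTER_CUBIC))
c=grab("wrist","w3")
E
```

```text
pos [ 0.4621 -0.106   0.2582] yaw_y -54.63 tilt z [ 0.055 -0.018 -0.998] force [ 0.1 -0.3 -3. ] gap 0.0179 t 5.55 q7 0.02
shift tool mm [114.5  88.8   7.4] turn 79.37
grasp [ 0.472  -0.1092  0.0785] r 91.5 dir -138.5 lever rad 0.049 tool y-lever -6.2
```

View pics/w3.png

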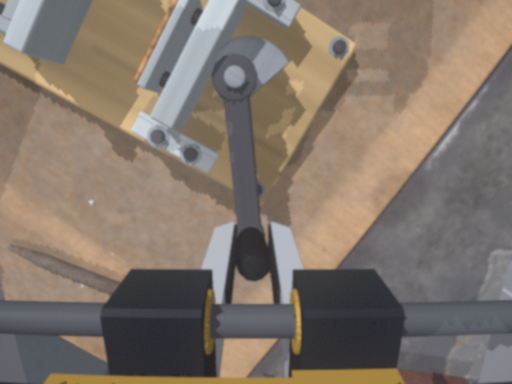

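Request:
step_arm --pt "40 0 0 0 0" --pt "40 0 0 0 0" --pt "40 0 0 0 0" --pt "40 0 0 0 0" --pt "40 0 0 -20 0" --pt "40 0 0 -40 0" --pt "40 0 0 -40 0"

```text
clock: 6.23
tool_pos: [0.4565, -0.1053, 0.3551]
tool_rot: [0.014, 0.952, 0.306, 0.018]
wrist_force: [1.1, 0.5, 0.2]
finger_gap: 0.0399
```

```bash
python3 - <<'E'
from h import *
plan((.6235,.282,.40),-16.5)
c=grab("wrist","w4")
print(np.round(plane(c,proj(c,[[.468,-.108,.094]]),.094),3),proj(c,[[.468,-.108,.094]]))
E
```

```text
pos [ 0.4565 -0.1053  0.3551] yaw_y -54.36 tilt z [ 0.043 -0.016 -0.999] force [1.1 0.5 0.2] gap 0.0399 t 6.23 q7 -0.16
shift tool mm [ 362.6 -215.5  -44. ] turn -37.86
[[ 0.468 -0.108  0.094]] [[251.17605158 203.60597976]]
```

View pics/w4.png

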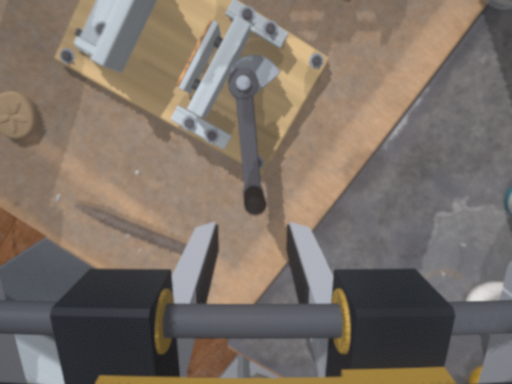

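```bash
python3 - <<'E'
from h import *
c=load("w4")
im=c['p'][0:215,40:340,::-1]; cv2.imwrite("pics/w4c.png",cv2.resize(im,(800,573),interpolation=cv2.INTER_CUBIC))
px,X,_=cloud(c,0,215,30,345)
yaw=np.radians(6.0); y=np.array([-np.sin(yaw),np.cos(yaw)]); x=np.array([y[1],-y[0]]); O=np.array([.5337,.0301])
J=np.c_[(X[:,:2]-O)@x,(X[:,:2]-O)@y]*1000
for nm,a,b,lo,hi in [("fence",10,40,.0535,.062),("pad",-45,-20,.05,.06),("jaw",-70,-36,.053,.062)]:
    m=(X[:,2]>lo)&(X[:,2]<hi)&(J[:,1]>a)&(J[:,1]<b)&(abs(J[:,0])<50)
    v=cv2.fitLine(J[m].astype(np.float32),cv2.DIST_HUBER,0,.01,.01).ravel()
    print(nm,m.sum(),J[m].min(0),J[m].max(0),J[m].mean(0),"dir deg",np.degrees(np.arctan2(v[1],v[0])))
print(plane(c,[[256,193]],.094),plane(c,[[243,82]],.054))
E
```

```text
fence 1229 [-45.83105286  23.54814243] [13.17083127 37.14364955] [-17.37981107  29.32478047] dir deg -2.6555293
pad 841 [-30.6899384  -40.76857225] [ 29.08686051 -31.77370488] [ -0.34522906 -36.80841794] dir deg -0.10656609
jaw 2389 [-42.82562865 -69.98798273] [ 41.2323435  -36.02459232] [-3.12828473e-02 -5.32629582e+01] dir deg -0.3063712
[[ 0.47701135 -0.10612491  0.094     ]] [[ 0.54132686 -0.04895653  0.054     ]]
```

View pics/w4c.png

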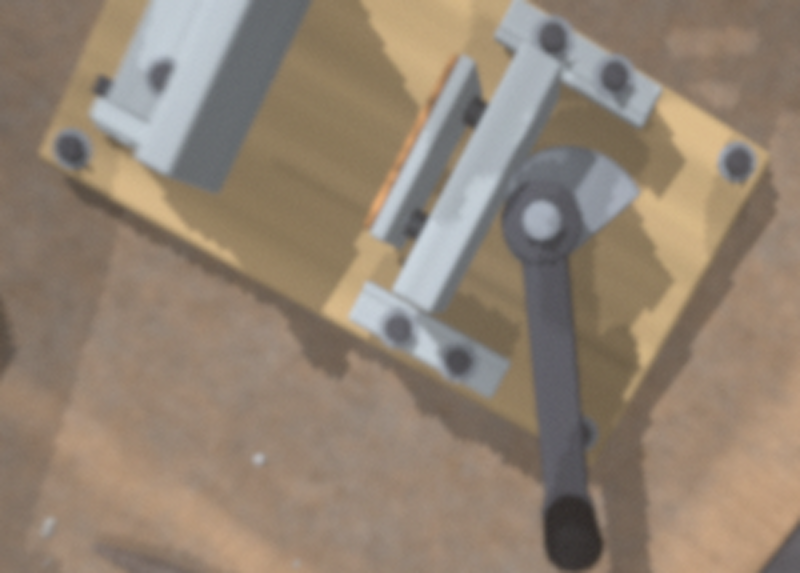

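Request:
step_arm --pt "94 33 -20 -2 0" --pt "94 33 -20 -2 0" --pt "94 33 -20 -2 0" --pt "94 33 -20 -2 0" --pt "94 33 -20 -2 0" --pt "94 33 -20 -2 0" --pt "94 33 -20 0 0" --pt "94 33 -20 0 0" --pt "94 33 -20 0 0" --pt "94 33 -20 0 0" --pt "94 15 -8 0 0"

```text
clock: 7.2
tool_pos: [0.6271, 0.2725, 0.3833]
tool_rot: [0.019, 0.953, 0.299, 0.031]
wrist_force: [-1.0, 0.6, 0.0]
finger_gap: 0.0938
```

Request:
step_arm --pt "94 0 0 0 -6.3" --pt "94 0 0 0 -6.3" --pt "94 0 0 0 -6.3" --pt "94 0 0 0 -6.3" --pt "94 0 0 0 -6.3" --pt "94 0 0 0 -6.3" --pt "94 0 0 0 0"

```text
clock: 7.78
tool_pos: [0.6282, 0.2827, 0.3786]
tool_rot: [0.028, 0.791, 0.611, 0.023]
wrist_force: [0.9, 0.2, -0.4]
finger_gap: 0.0939
```

```bash
python3 - <<'E'
from h import *
plan((.6235,.282,.40),-16.5)
c=grab("wrist","w5")
px,X,_=cloud(c,0,384,0,512)
m=(X[:,2]>.085)&(X[:,2]<.105)&(abs(X[:,0]-.6235)<.08)&(abs(X[:,1]-.282)<.08)
r=cv2.minAreaRect(X[m][:,:2].astype(np.float32)*1000);print(m.sum(),X[m].mean(0),r)
E
```

```text
pos [0.6282 0.2827 0.3786] yaw_y -14.64 tilt z [ 0.07  -0.017 -0.997] force [ 0.9  0.2 -0.4] gap 0.0939 t 7.78 q7 -0.35
shift tool mm [ -1.9  -2.8 -21.7] turn 1.86
6344 [0.62468729 0.28717461 0.09620235] ((624.4527587890625, 283.8785095214844), (97.77012634277344, 49.46519088745117), 71.01670837402344)
```

View pics/w5.png

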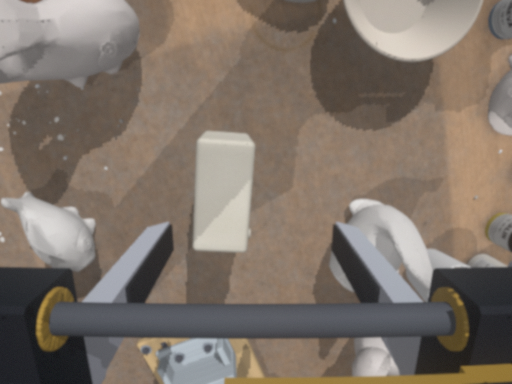

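Request:
step_arm --pt "94 0 0 0 0" --pt "94 0 0 0 0" --pt "94 0 0 0 0" --pt "94 0 0 0 0" --pt "94 0 0 0 0" --pt "94 0 0 0 0"

```text
clock: 8.33
tool_pos: [0.6283, 0.2825, 0.3779]
tool_rot: [0.028, 0.795, 0.605, 0.023]
wrist_force: [0.5, -0.5, 0.2]
finger_gap: 0.0938
```

```bash
python3 - <<'E'
from h import *
plan((.6235,.282,.40),-16.5)
E
```

```text
pos [0.6283 0.2825 0.3779] yaw_y -15.49 tilt z [ 0.07  -0.018 -0.997] force [ 0.5 -0.5  0.2] gap 0.0938 t 8.33 q7 -0.36
shift tool mm [ -1.7  -2.9 -22.3] turn 1.01
```

Request:
step_arm --pt "94 0 0 -20 0" --pt "94 0 0 -20 0"

```text
clock: 8.5
tool_pos: [0.6243, 0.2832, 0.414]
tool_rot: [0.027, 0.796, 0.605, 0.018]
wrist_force: [0.3, 0.3, 0.9]
finger_gap: 0.0938
```

```bash
python3 - <<'E'
from h import *
plan((.6235,.282,.40),-16.5)
E
```

```text
pos [0.6243 0.2832 0.414 ] yaw_y -15.54 tilt z [ 0.062 -0.021 -0.998] force [0.3 0.3 0.9] gap 0.0938 t 8.50 q7 -0.38
shift tool mm [-1.3 -1.4 14. ] turn 0.96
```

Request:
step_arm --pt "94 0 0 20 0" --pt "94 0 0 20 0"

```text
clock: 8.67
tool_pos: [0.6293, 0.283, 0.3822]
tool_rot: [0.029, 0.796, 0.605, 0.026]
wrist_force: [-1.1, 0.5, -1.0]
finger_gap: 0.094
```

```bash
python3 - <<'E'
from h import *
plan((.6235,.282,.40),-16.5)
E
```

```text
pos [0.6293 0.283  0.3822] yaw_y -15.54 tilt z [ 0.076 -0.015 -0.997] force [-1.1  0.5 -1. ] gap 0.0940 t 8.67 q7 -0.36
shift tool mm [ -2.4  -3.9 -18.2] turn 0.96
```

Request:
step_arm --pt "94 0 0 -40 0" --pt "94 0 0 -40 0" --pt "94 0 0 0 0" --pt "94 0 0 0 0"

```text
clock: 9.0
tool_pos: [0.6222, 0.285, 0.4567]
tool_rot: [0.028, 0.796, 0.604, 0.019]
wrist_force: [-0.9, 1.2, -0.5]
finger_gap: 0.0943
```

```bash
python3 - <<'E'
from h import *
plan((.6235,.282,.40),-16.5)
E
```

```text
pos [0.6222 0.285  0.4567] yaw_y -15.58 tilt z [ 0.064 -0.022 -0.998] force [-0.9  1.2 -0.5] gap 0.0943 t 9.00 q7 -0.40
shift tool mm [-2.3 -1.8 56.7] turn 0.92
```

Request:
step_arm --pt "94 0 0 10 0" --pt "94 0 0 10 0" --pt "94 0 0 10 0" --pt "94 0 0 10 0" --pt "94 0 0 10 0" --pt "94 0 0 10 0" --pt "94 0 0 0 0" --pt "94 0 0 0 0"

```text
clock: 9.67
tool_pos: [0.6249, 0.2831, 0.3844]
tool_rot: [0.027, 0.796, 0.604, 0.015]
wrist_force: [-0.1, -0.8, -0.8]
finger_gap: 0.094
```

```bash
python3 - <<'E'
from h import *
plan((.6235,.282,.40),-16.5)
E
```

```text
pos [0.6249 0.2831 0.3844] yaw_y -15.65 tilt z [ 0.056 -0.026 -0.998] force [-0.1 -0.8 -0.8] gap 0.0940 t 9.67 q7 -0.37
shift tool mm [ -1.6  -0.1 -15.7] turn 0.85
```

Request:
step_arm --pt "94 0 0 -40 0" --pt "94 0 0 -40 0" --pt "94 0 0 0 0" --pt "94 0 0 8 0" --pt "94 0 0 10 0" --pt "94 0 0 10 0" --pt "94 0 0 10 0" --pt "94 0 0 10 0" --pt "94 0 0 10 0" --pt "94 0 0 10 0" --pt "94 0 0 10 0" --pt "94 0 0 0 0"

```text
clock: 10.67
tool_pos: [0.6231, 0.2823, 0.3728]
tool_rot: [0.026, 0.797, 0.603, 0.008]
wrist_force: [-0.9, 0.1, -0.5]
finger_gap: 0.094
```

Request:
step_arm --pt "94 0 0 -40 0" --pt "94 0 0 -40 0" --pt "94 0 0 0 0" --pt "94 0 0 8 0" --pt "94 0 0 10 0" --pt "94 0 0 10 0" --pt "94 0 0 10 0" --pt "94 0 0 10 0" --pt "94 0 0 10 0" --pt "94 0 0 10 0" --pt "94 0 0 10 0" --pt "94 0 0 0 0"

```text
clock: 11.67
tool_pos: [0.6209, 0.2813, 0.3587]
tool_rot: [0.025, 0.797, 0.603, -0.0]
wrist_force: [-0.5, 0.2, -0.4]
finger_gap: 0.094
```

```bash
python3 - <<'E'
from h import *
plan((.6235,.282,.40),-16.5)
E
```

```text
pos [0.6209 0.2813 0.3587] yaw_y -15.79 tilt z [ 0.03  -0.04  -0.999] force [-0.5  0.2 -0.4] gap 0.0940 t 11.67 q7 -0.36
shift tool mm [  0.2   3.9 -41.2] turn 0.71
```

```bash
python3 - <<'E'
from h import *
t=load("top0"); px,X,_=cloud(t,0,384,280,512)
for (x0,x1,y0,y1) in [(.3,.55,-.55,-.15),(.2,.3,-.55,-.15),(.1,.2,-.5,-.15),(.5,.7,-.3,0),(.3,.6,-.75,-.5)]:
    m=(X[:,0]>x0)&(X[:,0]<x1)&(X[:,1]>y0)&(X[:,1]<y1); print((x0,x1,y0,y1),m.sum(),np.percentile(X[m,2],99) if m.any() else '')
plan((.38,-.36,.42))
E
```

```text
(0.3, 0.55, -0.55, -0.15) 10151 0.18315491917314902
(0.2, 0.3, -0.55, -0.15) 718 0.020451472041448236
(0.1, 0.2, -0.5, -0.15) 1450 0.00039792580500721923
(0.5, 0.7, -0.3, 0) 6117 0.05976256315618501
(0.3, 0.6, -0.75, -0.5) 4214 0.05897665917136304
pos [0.6209 0.2813 0.3587] yaw_y -15.79 tilt z [ 0.03  -0.04  -0.999] force [-0.5  0.2 -0.4] gap 0.0940 t 11.67 q7 -0.36
shift tool mm [-684.2  -54.9  -43. ] turn None
```

Request:
step_arm --pt "94 -38 -3 -12 0" --pt "94 -38 -3 -12 0" --pt "94 -38 -3 -12 0" --pt "94 -38 -3 -12 0" --pt "94 -38 -3 -12 0" --pt "94 -38 -3 -12 0" --pt "94 -38 -3 -10 0" --pt "94 -38 -3 0 0" --pt "94 -38 -3 0 0" --pt "94 -38 -3 0 0" --pt "94 -38 -3 0 0" --pt "94 -38 -3 0 0"

```text
clock: 12.67
tool_pos: [0.4582, -0.1533, 0.4533]
tool_rot: [0.026, 0.791, 0.611, 0.003]
wrist_force: [0.4, 0.1, -1.2]
finger_gap: 0.094
```

Request:
step_arm --pt "94 -38 -3 0 0" --pt "94 -38 -3 0 0" --pt "94 -38 -3 0 0" --pt "94 -38 -3 0 0" --pt "94 -38 -3 0 0" --pt "94 0 0 0 0" --pt "94 0 0 0 0"

```text
clock: 13.25
tool_pos: [0.3848, -0.3515, 0.462]
tool_rot: [0.033, 0.796, 0.604, 0.003]
wrist_force: [0.5, 0.2, -0.5]
finger_gap: 0.0942
```

```bash
python3 - <<'E'
from h import *
plan((.38,-.36,.42))
E
```

```text
pos [ 0.3848 -0.3515  0.462 ] yaw_y -15.53 tilt z [ 0.044 -0.048 -0.998] force [ 0.5  0.2 -0.5] gap 0.0942 t 13.25 q7 0.78
shift tool mm [-8.  -4.7 42.1] turn None
```

Request:
step_arm --pt "94 0 0 -40 0" --pt "94 0 0 -40 0" --pt "94 0 0 0 0" --pt "94 0 0 8 0" --pt "94 0 0 10 0" --pt "94 0 0 10 0" --pt "94 0 0 10 0" --pt "94 0 0 10 0" --pt "94 0 0 10 0" --pt "94 0 0 10 0" --pt "94 0 0 0 0"

```text
clock: 14.17
tool_pos: [0.3861, -0.3418, 0.461]
tool_rot: [0.024, 0.794, 0.608, 0.002]
wrist_force: [0.5, 0.3, -0.1]
finger_gap: 0.0942
```

Request:
step_arm --pt "94 0 0 -40 0" --pt "94 0 0 -40 0" --pt "94 0 0 0 0" --pt "94 0 0 8 0" --pt "94 0 0 10 0" --pt "94 0 0 10 0" --pt "94 0 0 10 0" --pt "94 0 0 10 0" --pt "94 0 0 10 0" --pt "94 0 0 10 0" --pt "94 0 0 0 0"

```text
clock: 15.08
tool_pos: [0.384, -0.3324, 0.4504]
tool_rot: [0.008, 0.793, 0.609, -0.002]
wrist_force: [-0.7, 0.5, -0.4]
finger_gap: 0.0941
```

```bash
python3 - <<'E'
from h import *
plan((.38,-.36,.42))
E
```

```text
pos [ 0.384  -0.3324  0.4504] yaw_y -14.90 tilt z [ 0.006 -0.016 -1.   ] force [-0.7  0.5 -0.4] gap 0.0941 t 15.08 q7 0.76
shift tool mm [-27.2   2.9  30.8] turn None
```

```bash
python3 - <<'E'
from h import *
plan((.6235,.283,.40),-17.5)
E
```

```text
pos [ 0.384  -0.3324  0.4504] yaw_y -14.90 tilt z [ 0.006 -0.016 -1.   ] force [-0.7  0.5 -0.4] gap 0.0941 t 15.08 q7 0.76
shift tool mm [657.   72.7  41.8] turn 2.6
```

Request:
step_arm --pt "94 38 4 1 0" --pt "94 38 4 1 0" --pt "94 38 4 1 0" --pt "94 38 4 1 0" --pt "94 38 4 1 0" --pt "94 38 4 1 0" --pt "94 38 4 1 0" --pt "94 38 4 1 0" --pt "94 38 4 1 0" --pt "94 38 4 1 0" --pt "94 38 4 1 0" --pt "94 38 4 1 0"

```text
clock: 16.08
tool_pos: [0.5494, 0.105, 0.4139]
tool_rot: [0.003, 0.801, 0.599, -0.013]
wrist_force: [0.4, -0.2, -0.5]
finger_gap: 0.0938
```

Request:
step_arm --pt "94 38 4 0 0" --pt "94 38 4 0 0" --pt "94 38 4 0 0" --pt "94 38 4 0 0" --pt "94 25 4 0 2" --pt "94 0 0 0 0" --pt "94 0 0 0 0"

```text
clock: 16.67
tool_pos: [0.6172, 0.2894, 0.3948]
tool_rot: [-0.0, 0.807, 0.59, -0.019]
wrist_force: [-0.0, -0.6, -0.9]
finger_gap: 0.094
```

```bash
python3 - <<'E'
from h import *
plan((.6235,.283,.40),-17.5)
E
```

```text
pos [0.6172 0.2894 0.3948] yaw_y -17.71 tilt z [-0.032 -0.022 -0.999] force [-0.  -0.6 -0.9] gap 0.0940 t 16.67 q7 -0.40
shift tool mm [-4.3  7.8 -5.3] turn -0.21
```

Request:
step_arm --pt "94 -4 8 -10 0" --pt "94 0 0 -10 0" --pt "94 0 0 -10 0" --pt "94 0 0 -10 0" --pt "94 0 0 -10 0" --pt "94 0 0 0 0" --pt "94 0 0 35 0" --pt "94 0 0 35 0" --pt "94 0 0 0 0" --pt "94 0 0 0 0"

```text
clock: 17.5
tool_pos: [0.6251, 0.2722, 0.3853]
tool_rot: [0.001, 0.811, 0.585, -0.015]
wrist_force: [-0.0, 0.2, -0.2]
finger_gap: 0.0943
```

```bash
python3 - <<'E'
from h import *
plan((.6235,.283,.40),-17.5)
E
```

```text
pos [0.6251 0.2722 0.3853] yaw_y -18.36 tilt z [-0.024 -0.02  -1.   ] force [-0.   0.2 -0.2] gap 0.0943 t 17.50 q7 -0.38
shift tool mm [  9.3  -5.2 -14.9] turn -0.86
```

Request:
step_arm --pt "94 5 -2 -10 0" --pt "94 4 -2 -10 0" --pt "94 0 0 -10 0" --pt "94 0 0 -10 0" --pt "94 0 0 -10 0" --pt "94 0 0 -10 0" --pt "94 0 0 -10 0" --pt "94 0 0 0 0" --pt "94 0 0 40 0" --pt "94 0 0 40 0" --pt "94 0 0 0 0" --pt "94 0 0 0 0"

```text
clock: 18.5
tool_pos: [0.6279, 0.283, 0.3964]
tool_rot: [0.004, 0.811, 0.586, -0.004]
wrist_force: [-0.7, 0.4, 0.6]
finger_gap: 0.0941
```

Request:
step_arm --pt "94 0 0 -10 0" --pt "94 0 0 -10 0" --pt "94 0 0 -10 0" --pt "94 0 0 -10 0" --pt "94 0 0 -10 0" --pt "94 0 0 -10 0" --pt "94 0 0 -10 0" --pt "94 0 0 0 0" --pt "94 0 0 40 0" --pt "94 0 0 40 0" --pt "94 0 0 0 0" --pt "94 0 0 0 0"

```text
clock: 19.5
tool_pos: [0.6319, 0.2826, 0.4083]
tool_rot: [0.007, 0.81, 0.586, 0.007]
wrist_force: [0.9, -0.6, 0.3]
finger_gap: 0.0939
```

```bash
python3 - <<'E'
from h import *
plan((.6235,.283,.40),-17.5)
c=grab("wrist","w6")
px,X,_=cloud(c,0,384,0,512)
m=(X[:,2]>.085)&(X[:,2]<.105)&(abs(X[:,0]-.6235)<.08)&(abs(X[:,1]-.282)<.08)
r=cv2.minAreaRect(X[m][:,:2].astype(np.float32)*1000);print(m.sum(),X[m].mean(0),r)
E
```

```text
pos [0.6319 0.2826 0.4083] yaw_y -18.27 tilt z [ 0.019 -0.004 -1.   ] force [ 0.9 -0.6  0.3] gap 0.0939 t 19.50 q7 -0.40
shift tool mm [-2.3 -8.2  8.1] turn -0.77
5166 [0.62497589 0.28678406 0.09616411] ((624.372314453125, 283.9649353027344), (97.3771743774414, 48.86070251464844), 71.09352111816406)
```

View pics/w6.png

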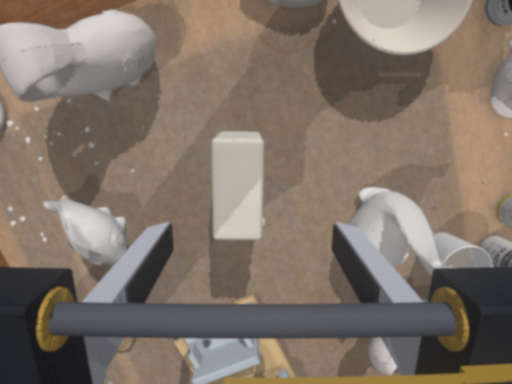

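Request:
step_arm --pt "94 -1 -7 20 0" --pt "94 0 -6 20 0" --pt "94 0 0 20 0" --pt "94 0 0 15 0" --pt "94 0 0 15 0" --pt "94 0 0 0 0"

```text
clock: 20.05
tool_pos: [0.6249, 0.2871, 0.3278]
tool_rot: [0.009, 0.81, 0.587, 0.015]
wrist_force: [-1.5, -1.0, -0.2]
finger_gap: 0.094
```

```bash
python3 - <<'E'
from h import *
plan((.6242,.2838,.256),-18.3);lever()
E
```

```text
pos [0.6249 0.2871 0.3278] yaw_y -18.16 tilt z [ 0.034  0.003 -0.999] force [-1.5 -1.  -0.2] gap 0.0940 t 20.05 q7 -0.35
shift tool mm [-4.3 -1.9 71.7] turn 0.14
grasp [0.631  0.2877 0.1479] r 348.2 dir 74.9 lever rad 3.774 tool y-lever -183.1
```

Request:
step_arm --pt "94 0 0 -40 0" --pt "94 0 0 -40 0" --pt "94 0 0 0 0" --pt "94 -2 -1 10 0" --pt "94 -2 -1 10 0" --pt "94 0 0 10 0" --pt "94 0 0 10 0" --pt "94 0 0 10 0" --pt "94 0 0 10 0" --pt "94 0 0 10 0" --pt "94 0 0 10 0" --pt "94 0 0 0 0"

```text
clock: 21.05
tool_pos: [0.6228, 0.2835, 0.3273]
tool_rot: [0.009, 0.81, 0.587, 0.015]
wrist_force: [-0.2, 0.4, -0.2]
finger_gap: 0.0939
```

```bash
python3 - <<'E'
from h import *
plan((.6242,.2838,.256),-18.3);lever()
E
```

```text
pos [0.6228 0.2835 0.3273] yaw_y -18.18 tilt z [ 0.034  0.003 -0.999] force [-0.2  0.4 -0.2] gap 0.0939 t 21.05 q7 -0.35
shift tool mm [-0.2 -1.  71.3] turn 0.12
grasp [0.629  0.2839 0.1474] r 344.1 dir 75.1 lever rad 3.777 tool y-lever -183.3
```

Request:
step_arm --pt "94 0 0 -40 0" --pt "94 0 0 -40 0" --pt "94 0 0 -40 0" --pt "94 0 0 -40 0" --pt "94 0 0 0 0" --pt "94 0 0 10 0" --pt "94 0 0 10 0" --pt "94 0 0 10 0" --pt "94 0 0 10 0" --pt "94 0 0 10 0" --pt "94 0 0 10 0" --pt "94 0 0 10 0"

```text
clock: 22.05
tool_pos: [0.6183, 0.283, 0.4062]
tool_rot: [0.008, 0.81, 0.586, 0.006]
wrist_force: [-0.8, 0.8, -0.7]
finger_gap: 0.0943
```

Request:
step_arm --pt "94 0 0 -40 0" --pt "94 0 0 -40 0" --pt "94 0 0 0 0" --pt "94 0 0 10 0" --pt "94 0 0 10 0" --pt "94 0 0 10 0" --pt "94 0 0 10 0" --pt "94 0 0 10 0" --pt "94 0 0 10 0" --pt "94 0 0 10 0" --pt "94 0 0 10 0" --pt "94 0 0 0 0"

```text
clock: 23.05
tool_pos: [0.6135, 0.2828, 0.3791]
tool_rot: [0.005, 0.811, 0.585, -0.009]
wrist_force: [-0.5, -0.4, -0.0]
finger_gap: 0.0939
```

```bash
python3 - <<'E'
from h import *
plan((.6242,.2838,.256),-18.3);lever()
E
```

```text
pos [0.6135 0.2828 0.3791] yaw_y -18.33 tilt z [-0.008 -0.019 -1.   ] force [-0.5 -0.4 -0. ] gap 0.0939 t 23.05 q7 -0.39
shift tool mm [  6.9  10.  123. ] turn -0.03
grasp [0.612  0.2793 0.1992] r 335.6 dir 77.7 lever rad 3.822 tool y-lever -186.0
```

Request:
step_arm --pt "94 2 3 12 0" --pt "94 2 3 12 0" --pt "94 2 3 12 0" --pt "94 0 0 12 0" --pt "94 0 0 5 0" --pt "94 0 0 0 0"

```text
clock: 23.55
tool_pos: [0.6251, 0.2849, 0.3198]
tool_rot: [0.006, 0.811, 0.585, -0.009]
wrist_force: [-0.6, -0.3, 0.4]
finger_gap: 0.094
```

```bash
python3 - <<'E'
from h import *
plan((.6242,.2838,.256),-18.3);lever()
E
```

```text
pos [0.6251 0.2849 0.3198] yaw_y -18.32 tilt z [-0.007 -0.019 -1.   ] force [-0.6 -0.3  0.4] gap 0.0940 t 23.55 q7 -0.36
shift tool mm [-0.  -0.5 63.8] turn -0.02
grasp [0.6238 0.2815 0.1398] r 340.4 dir 75.8 lever rad 3.790 tool y-lever -184.2
```

Request:
step_arm --pt "94 1 0 12 0" --pt "94 0 0 12 0" --pt "94 0 0 12 0" --pt "94 0 0 12 0" --pt "94 0 0 10 0" --pt "94 0 0 0 0"

```text
clock: 24.05
tool_pos: [0.6249, 0.2848, 0.256]
tool_rot: [0.006, 0.811, 0.586, -0.008]
wrist_force: [-1.0, -0.9, -0.6]
finger_gap: 0.0939
```

```bash
python3 - <<'E'
from h import *
plan((.6242,.2838,.256),-18.3);lever()
grab("wrist","w7")
E
```

```text
pos [0.6249 0.2848 0.256 ] yaw_y -18.32 tilt z [-0.007 -0.019 -1.   ] force [-1.  -0.9 -0.6] gap 0.0939 t 24.05 q7 -0.33
shift tool mm [-1.2 -0.4  0. ] turn -0.02
grasp [0.6237 0.2814 0.076 ] r 340.4 dir 75.8 lever rad 3.790 tool y-lever -184.2
```

View pics/w7.png

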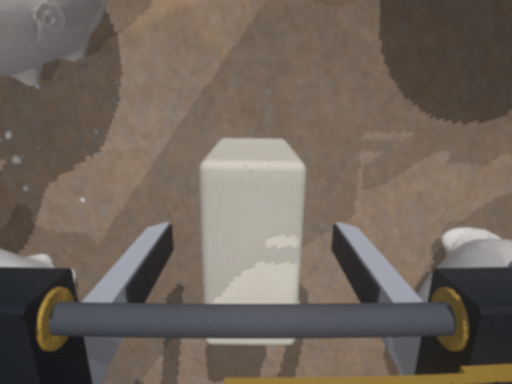

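Request:
step_arm --pt "30 0 0 0 0" --pt "30 0 0 0 0" --pt "30 0 0 0 0" --pt "30 0 0 0 0" --pt "30 0 0 0 0" --pt "30 0 0 0 0" --pt "30 0 0 0 0" --pt "30 0 0 0 0" --pt "30 0 0 0 0" --pt "30 0 0 0 0" --grip_force 30

```text
clock: 24.93
tool_pos: [0.6257, 0.2854, 0.2597]
tool_rot: [0.006, 0.81, 0.586, -0.006]
wrist_force: [-0.7, -0.7, 0.4]
finger_gap: 0.0477
```

```bash
python3 - <<'E'
from h import *
plan((.6242,.2838,.256),-18.3);lever()
E
```

```text
pos [0.6257 0.2854 0.2597] yaw_y -18.29 tilt z [-0.003 -0.016 -1.   ] force [-0.7 -0.7  0.4] gap 0.0477 t 24.93 q7 -0.33
shift tool mm [-1.9 -0.9  3.7] turn 0.01
grasp [0.6251 0.2825 0.0797] r 341.7 dir 75.7 lever rad 3.787 tool y-lever -184.0
```

Request:
step_arm --pt "30 0 0 -10 0" --pt "30 0 0 -20 0" --pt "30 0 0 -20 0" --pt "30 0 0 -20 0" --pt "30 0 0 -20 0" --pt "30 0 0 -20 0" --pt "30 0 0 0 0"

```text
clock: 25.52
tool_pos: [0.6244, 0.2864, 0.3705]
tool_rot: [0.005, 0.811, 0.585, -0.012]
wrist_force: [0.3, -0.0, -3.6]
finger_gap: 0.0481
```

```bash
python3 - <<'E'
from h import *
plan((.5341,.0261,.37),-84);lever()
E
```

```text
pos [0.6244 0.2864 0.3705] yaw_y -18.40 tilt z [-0.013 -0.022 -1.   ] force [ 0.3 -0.  -3.6] gap 0.0481 t 25.52 q7 -0.40
shift tool mm [-275.4   -3.6    7.5] turn 65.6
grasp [0.6221 0.2824 0.1905] r 340.9 dir 76.2 lever rad 3.795 tool y-lever -184.6
```

Request:
step_arm --pt "30 -20 0 0 0" --pt "30 -30 0 0 0" --pt "30 -30 0 0 0" --pt "30 -30 0 0 0" --pt "30 -30 0 0 0" --pt "30 -30 0 0 0" --pt "30 -30 0 0 0" --pt "30 -30 0 0 0" --pt "30 -20 0 0 0" --pt "30 -10 0 0 0" --pt "30 0 0 0 0"

```text
clock: 26.43
tool_pos: [0.5345, 0.0318, 0.3673]
tool_rot: [0.003, 0.809, 0.587, -0.017]
wrist_force: [0.7, 0.2, -4.3]
finger_gap: 0.0482
```

Request:
step_arm --pt "30 0 0 0 6" --pt "30 0 0 0 6.5" --pt "30 0 0 0 6.5" --pt "30 0 0 0 6.5" --pt "30 0 0 0 6.5" --pt "30 0 0 0 6.5" --pt "30 0 0 0 6.5" --pt "30 0 0 0 6.5" --pt "30 0 0 0 6.5" --pt "30 0 0 0 6.5" --pt "30 0 0 0 0"

```text
clock: 27.35
tool_pos: [0.5391, 0.051, 0.3609]
tool_rot: [0.007, 0.999, 0.048, -0.013]
wrist_force: [0.0, 0.3, -4.3]
finger_gap: 0.048
```

```bash
python3 - <<'E'
from h import *
plan((.5341,.0261,.37),-84);lever()
c=grab("wrist","w8")
E
```

```text
pos [0.5391 0.051  0.3609] yaw_y -84.46 tilt z [-0.025 -0.015 -1.   ] force [ 0.   0.3 -4.3] gap 0.0480 t 27.35 q7 -0.90
shift tool mm [-7.6 24.4 -8.6] turn -0.46
grasp [0.5346 0.0483 0.181 ] r 97.1 dir 93.5 lever rad 4.098 tool y-lever -268.0
```

View pics/w8.png

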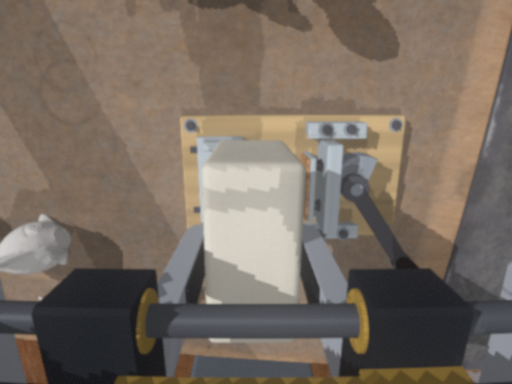

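Request:
step_arm --pt "30 0 10 5 0" --pt "30 0 10 5 0" --pt "30 0 1 5 0" --pt "30 0 0 0 0"

```text
clock: 27.73
tool_pos: [0.5417, 0.0306, 0.3437]
tool_rot: [0.006, 0.998, 0.058, -0.013]
wrist_force: [0.5, -0.0, -5.3]
finger_gap: 0.0478
```

```bash
python3 - <<'E'
from h import *
plan((.5341,.0261,.37),-84);lever()
c=grab("wrist","w9"); c=grab("top","t9")
cv2.imwrite("pics/t9c.png",cv2.resize(c['p'][150:240,250:365,::-1],None,fx=6,fy=6,interpolation=cv2.INTER_CUBIC))
E
```

```text
pos [0.5417 0.0306 0.3437] yaw_y -83.38 tilt z [-0.026 -0.014 -1.   ] force [ 0.5 -0.  -5.3] gap 0.0478 t 27.73 q7 -0.83
shift tool mm [ -8.8   3.9 -26. ] turn 0.62
grasp [0.5371 0.0281 0.1638] r 76.7 dir 92.6 lever rad 4.082 tool y-lever -265.9
```

View pics/w9.png

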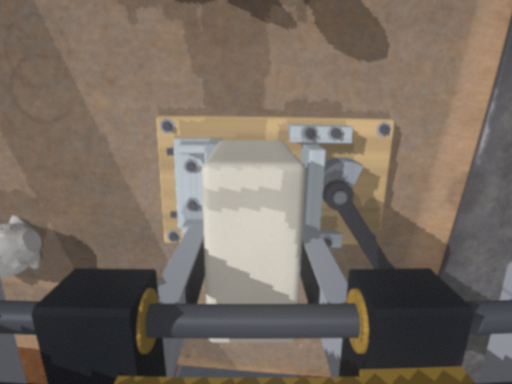

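Request:
step_arm --pt "30 -1 1 8 0.6" --pt "30 0 0 8 0" --pt "30 0 0 8 0" --pt "30 0 0 8 0" --pt "30 0 0 0 0"

```text
clock: 28.25
tool_pos: [0.5402, 0.029, 0.3098]
tool_rot: [0.006, 0.999, 0.052, -0.012]
wrist_force: [0.2, 0.4, -5.7]
finger_gap: 0.0481
```

```bash
python3 - <<'E'
from h import *
plan((.5341,.0261,.37),-84);lever()
c=grab("wrist","w10"); c=grab("scene","s10")
cv2.imwrite("pics/s10c.png",cv2.resize(c['p'][160:310,210:380,::-1],None,fx=4,fy=4,interpolation=cv2.INTER_CUBIC))
E
```

```text
pos [0.5402 0.029  0.3098] yaw_y -84.03 tilt z [-0.024 -0.013 -1.   ] force [ 0.2  0.4 -5.7] gap 0.0481 t 28.25 q7 -0.80
shift tool mm [ -7.9   2.9 -60. ] turn -0.03
grasp [0.536  0.0267 0.1299] r 75.4 dir 93.4 lever rad 4.097 tool y-lever -267.5
```

View pics/s10c.png

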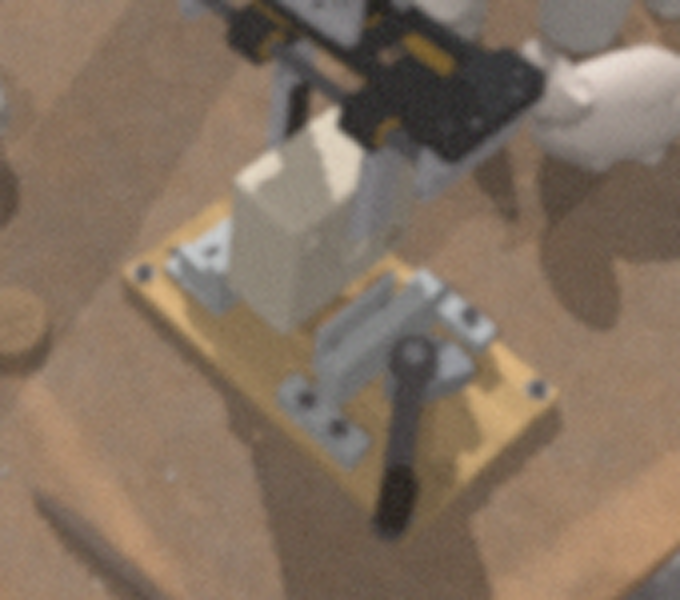

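View pics/w10.png

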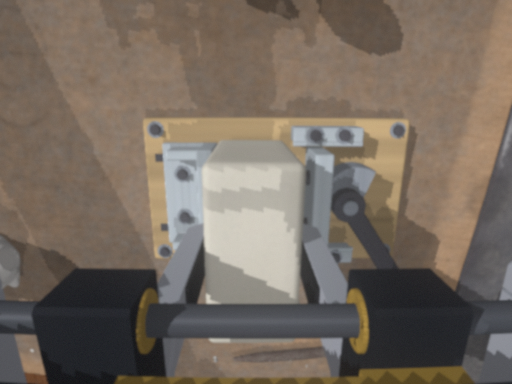

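Request:
step_arm --pt "30 0 0 7 0" --pt "30 0 0 7 0" --pt "30 0 0 7 0" --pt "30 0 0 7 0" --pt "30 0 0 5 0" --pt "30 0 0 0 0"

```text
clock: 28.85
tool_pos: [0.5406, 0.0285, 0.2752]
tool_rot: [0.006, 0.999, 0.052, -0.01]
wrist_force: [-0.7, -0.4, -4.0]
finger_gap: 0.0482
```

```bash
python3 - <<'E'
from h import *
plan((.5341,.0261,.2717),-84);lever()
E
```

```text
pos [0.5406 0.0285 0.2752] yaw_y -83.99 tilt z [-0.02  -0.014 -1.   ] force [-0.7 -0.4 -4. ] gap 0.0482 t 28.85 q7 -0.75
shift tool mm [-6.6  1.7  3.7] turn 0.01
grasp [0.537  0.0261 0.0952] r 74.8 dir 92.7 lever rad 4.084 tool y-lever -266.7
```

Request:
step_arm --pt "30 0 0 2 0" --pt "30 0 0 1.5 0" --pt "30 0 0 0 0"

```text
clock: 29.1
tool_pos: [0.5404, 0.0283, 0.2714]
tool_rot: [0.006, 0.999, 0.052, -0.011]
wrist_force: [0.6, -0.1, -3.4]
finger_gap: 0.0478
```

```bash
python3 - <<'E'
from h import *
plan((.5341,.0261,.2717),-84);lever()
E
```

```text
pos [0.5404 0.0283 0.2714] yaw_y -84.00 tilt z [-0.021 -0.013 -1.   ] force [ 0.6 -0.1 -3.4] gap 0.0478 t 29.10 q7 -0.74
shift tool mm [-6.5  1.5 -0.1] turn -0.0
grasp [0.5367 0.0259 0.0915] r 74.6 dir 92.9 lever rad 4.088 tool y-lever -266.9
```

Almost down; lower another 1.5 mm, then open gently.

Request:
step_arm --pt "30 0 0 1.5 0" --pt "30 0 0 0 0"

```text
clock: 29.27
tool_pos: [0.5404, 0.0282, 0.2716]
tool_rot: [0.005, 0.999, 0.052, -0.01]
wrist_force: [-0.1, 0.5, -4.4]
finger_gap: 0.0482
```

Request:
step_arm --pt "60 0 0 0 0" --pt "60 0 0 0 0" --pt "60 0 0 0 0" --pt "60 0 0 0 0" --pt "70 0 0 0 0" --pt "70 0 0 0 0"

```text
clock: 29.77
tool_pos: [0.5423, 0.0274, 0.2737]
tool_rot: [0.006, 0.999, 0.052, -0.007]
wrist_force: [-0.5, 0.8, -0.3]
finger_gap: 0.0689
```

```bash
python3 - <<'E'
from h import *
plan((.5341,.0261,.2717),-84);lever()
c=grab("wrist","w11"); c=grab("scene","s11")
cv2.imwrite("pics/s11c.png",cv2.resize(c['p'][160:310,210:380,::-1],None,fx=4,fy=4,interpolation=cv2.INTER_CUBIC))
E
```

```text
pos [0.5423 0.0274 0.2737] yaw_y -84.03 tilt z [-0.013 -0.013 -1.   ] force [-0.5  0.8 -0.3] gap 0.0689 t 29.77 q7 -0.74
shift tool mm [-8.3  0.4  2.1] turn -0.03
grasp [0.54   0.0251 0.0938] r 73.7 dir 90.4 lever rad 4.044 tool y-lever -264.4
```

View pics/s11c.png

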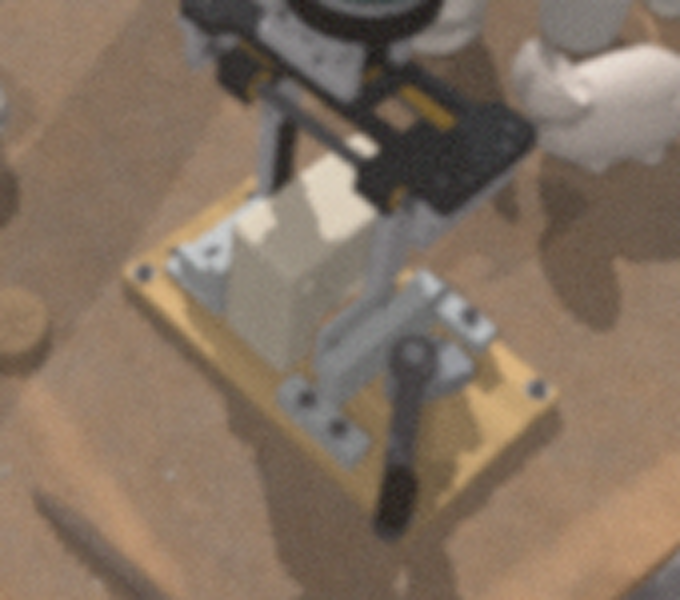

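View pics/w11.png

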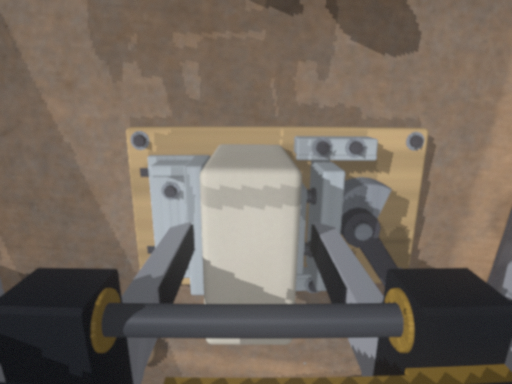

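Request:
step_arm --pt "80 0 0 -15 0" --pt "80 0 0 -30 0" --pt "80 0 0 -30 0" --pt "80 0 0 -30 0" --pt "80 0 0 -30 0" --pt "80 0 0 0 0"

```text
clock: 30.37
tool_pos: [0.5435, 0.0288, 0.4119]
tool_rot: [0.007, 0.999, 0.051, -0.01]
wrist_force: [0.6, -1.0, -0.4]
finger_gap: 0.08
```

```bash
cat >> h.py <<'E'
Y=np.array([-np.sin(np.radians(6)),np.cos(np.radians(6))]); XJ=np.array([Y[1],-Y[0]]); OJ=np.array([.5337,.0301])
def jig(P): P=np.atleast_2d(P); return np.c_[(P[:,:2]-OJ)@XJ,(P[:,:2]-OJ)@Y]*1000
E
python3 - <<'E'
from h import *
plan((.4700,-.1070,.33),-51);lever()
c=grab("wrist","w12"); c2=grab("top","t12")
for c,b in((load("w12"),(0,384,0,512)),(c2,(150,235,250,365))):
    px,X,_=cloud(c,*b)
    J=jig(X); m=(abs(X[:,2]-.107)<.012)&(abs(J[:,0])<70)&(abs(J[:,1])<40)
    print(m.sum(),J[m].mean(0),np.median(X[m,2]),cv2.minAreaRect(J[m].astype(np.float32)))
E
```

```text
pos [0.5435 0.0288 0.4119] yaw_y -84.14 tilt z [-0.02  -0.015 -1.   ] force [ 0.6 -1.  -0.4] gap 0.0800 t 30.37 q7 -0.92
shift tool mm [-85.2 126.5  85.3] turn -33.14
grasp [0.5399 0.0261 0.232 ] r 74.7 dir 90.5 lever rad 4.045 tool y-lever -264.6
5480 [ 6.69139389 -4.416247  ] 0.10823353435677024 ((3.5107574462890625, -5.465200424194336), (49.98972702026367, 97.4337387084961), 89.65298461914062)
0 [nan nan] nan ((0.0, 0.0), (0.0, 0.0), 0.0)<stdin>:7: RuntimeWarning: Mean of empty slice.
  ret = um.true_divide(
  return _methods._mean(a, axis=axis, dtype=dtype,
  ret = ret.dtype.type(ret / rcount)
```

View pics/w12.png

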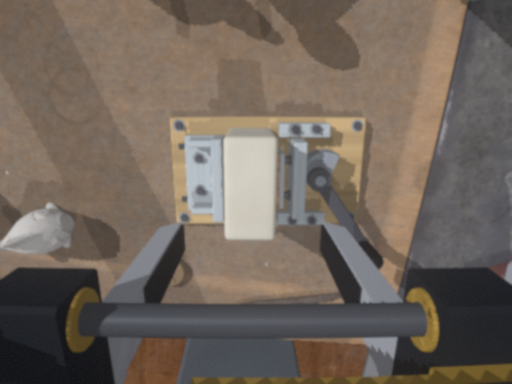

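Request:
step_arm --pt "50 -16 25 5 0" --pt "50 -16 25 10 0" --pt "50 -16 25 15 0" --pt "50 -16 25 15 0" --pt "50 -16 24 15 0" --pt "50 0 0 0 -6" --pt "50 0 0 0 -6" --pt "50 0 0 0 -6" --pt "50 0 0 0 -6" --pt "50 0 0 0 -6" --pt "50 0 0 0 -6" --pt "50 0 0 0 0"

```text
clock: 31.47
tool_pos: [0.4637, -0.103, 0.3319]
tool_rot: [-0.006, 0.928, 0.372, -0.029]
wrist_force: [-0.2, -0.4, 0.1]
finger_gap: 0.0498
```

```bash
python3 - <<'E'
from h import *
plan((.472,-.109,.262),-48);lever()
c=grab("wrist","w13")
px,X,_=cloud(c,100,260,200,320); m=(X[:,2]>.066)&(X[:,2]<.1)&(abs(X[:,0]-.472)<.025)&(abs(X[:,1]+.109)<.025); print(m.sum(),X[m].mean(0),X[m].min(0),X[m].max(0)); print(proj(c,[.472,-.109,.094]))
E
```

```text
pos [ 0.4637 -0.103   0.3319] yaw_y -46.29 tilt z [-0.058 -0.01  -0.998] force [-0.2 -0.4  0.1] gap 0.0498 t 31.47 q7 -0.06
shift tool mm [ 5.3 12.4 69.4] turn 1.71
grasp [ 0.4533 -0.1048  0.1522] r 103.8 dir -147.2 lever rad -0.103 tool y-lever 10.9
649 [ 0.47152204 -0.10861319  0.08907612] [ 0.46078326 -0.119169    0.06600295] [ 0.47867939 -0.10199062  0.09634367]
[[278.48422802 196.63261519]]
```

View pics/w13.png

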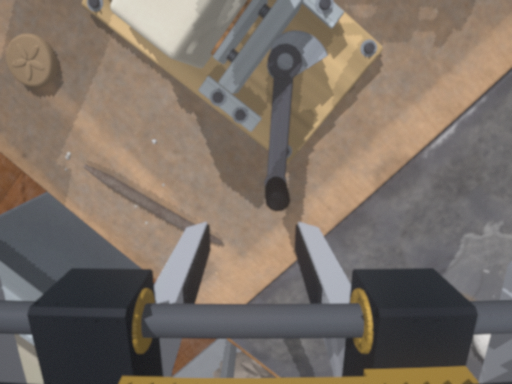

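Request:
step_arm --pt "50 2 4 -10 0" --pt "50 2 4 -10 0" --pt "50 0 0 -10 0" --pt "50 0 0 -10 0" --pt "50 0 0 -10 0" --pt "50 0 0 -10 0" --pt "50 0 0 -10 0" --pt "50 0 0 0 0" --pt "50 0 0 40 0" --pt "50 0 0 40 0" --pt "50 0 0 0 0"

```text
clock: 32.43
tool_pos: [0.4705, -0.1039, 0.3225]
tool_rot: [-0.007, 0.931, 0.363, -0.03]
wrist_force: [-1.8, 0.3, -0.4]
finger_gap: 0.05
```

Request:
step_arm --pt "50 0 0 -10 0" --pt "50 0 0 -10 0" --pt "50 0 0 -10 0" --pt "50 0 0 -10 0" --pt "50 0 0 -10 0" --pt "50 0 0 -10 0" --pt "50 0 0 -10 0" --pt "50 0 0 0 0" --pt "50 0 0 40 0" --pt "50 0 0 40 0" --pt "50 0 0 0 0"

```text
clock: 33.35
tool_pos: [0.4736, -0.1076, 0.3361]
tool_rot: [-0.001, 0.933, 0.36, -0.021]
wrist_force: [-0.7, 0.5, 0.2]
finger_gap: 0.0501
```

```bash
python3 - <<'E'
from h import *
plan((.472,-.109,.262),-48);lever()
E
```

```text
pos [ 0.4736 -0.1076  0.3361] yaw_y -47.85 tilt z [-0.04  -0.012 -0.999] force [-0.7  0.5  0.2] gap 0.0501 t 33.35 q7 -0.07
shift tool mm [ 0.6  1.3 74.1] turn 0.15
grasp [ 0.4665 -0.1098  0.1562] r 96.1 dir -140.4 lever rad 0.015 tool y-lever 2.6
```

Request:
step_arm --pt "50 3 3 25 0" --pt "50 2 3 25 0" --pt "50 0 0 18 0" --pt "50 0 0 5 0" --pt "50 0 0 0 0"

```text
clock: 33.77
tool_pos: [0.4821, -0.111, 0.2691]
tool_rot: [0.0, 0.933, 0.359, -0.017]
wrist_force: [-0.2, 0.4, 0.7]
finger_gap: 0.0499
```

```bash
python3 - <<'E'
from h import *
plan((.472,-.109,.259),-48);lever()
E
```

```text
pos [ 0.4821 -0.111   0.2691] yaw_y -47.93 tilt z [-0.032 -0.012 -0.999] force [-0.2  0.4  0.7] gap 0.0499 t 33.77 q7 0.02
shift tool mm [-5.9 -8.1 10.4] turn 0.07
grasp [ 0.4764 -0.1132  0.0892] r 91.0 dir -134.8 lever rad 0.114 tool y-lever -3.2
```

Request:
step_arm --pt "50 -1 -5 10 0" --pt "50 0 0 0 0" --pt "0 0 0 0 0" --pt "0 0 0 0 0" --pt "0 0 0 0 0" --pt "0 0 0 0 0" --pt "0 0 0 0 0" --pt "0 0 0 0 0" --pt "0 0 0 0 0" --grip_force 15

```text
clock: 34.52
tool_pos: [0.4799, -0.1079, 0.2678]
tool_rot: [0.0, 0.933, 0.359, -0.013]
wrist_force: [-0.7, -0.4, -1.2]
finger_gap: 0.0171
```

```bash
python3 - <<'E'
from h import *
plan((.472,-.109,.259),-48);lever()
E
```

```text
pos [ 0.4799 -0.1079  0.2678] yaw_y -47.87 tilt z [-0.024 -0.01  -1.   ] force [-0.7 -0.4 -1.2] gap 0.0171 t 34.52 q7 0.03
shift tool mm [-6.4 -4.4  9. ] turn 0.13
grasp [ 0.4755 -0.1097  0.0879] r 89.2 dir -136.8 lever rad 0.079 tool y-lever -1.1
```

Request:
step_arm --pt "0 0.5 8 0 -5" --pt "0 0.5 9 0 -5" --pt "0 0.5 9 0 -5" --pt "0 0.5 9 0 -5" --pt "0 0.5 9 0 -5" --pt "0 0.5 9 0 -5" --pt "0 0 0 0 0"

```text
clock: 35.1
tool_pos: [0.5234, -0.1348, 0.2678]
tool_rot: [-0.008, 0.801, 0.598, -0.014]
wrist_force: [3.0, 1.4, -3.9]
finger_gap: 0.0175
```

```bash
python3 - <<'E'
from h import *
plan((.472,-.109,.259),-48);lever(); grab("wrist","w14")
E
```

```text
pos [ 0.5234 -0.1348  0.2678] yaw_y -16.56 tilt z [-0.032 -0.004 -0.999] force [ 3.   1.4 -3.9] gap 0.0175 t 35.10 q7 0.40
shift tool mm [ 10.3 -56.3  10.3] turn 31.44
grasp [ 0.5177 -0.1356  0.0879] r 89.9 dir -104.7 lever rad 0.639 tool y-lever -1.8
```

View pics/w14.png

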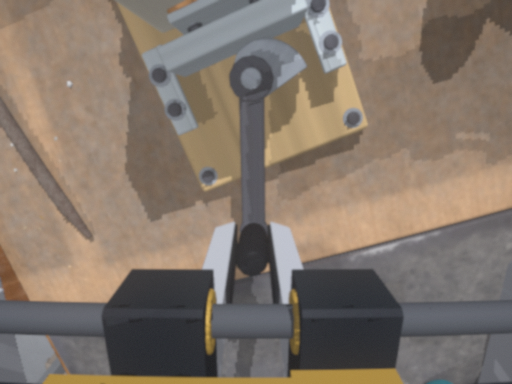

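```bash
python3 - <<'E'
from h import *
for n in("w4","w1","w12","w10"):
    c=load(n); px,X,col=cloud(c,0,225,0,512); J=jig(X)
    m=(X[:,2]>.02)&(X[:,2]<.05)&(abs(J[:,0])<44)&(J[:,1]>15)&(J[:,1]<34)
    if m.sum()>20: print(n,"fence face y",m.sum(),np.percentile(J[m,1],[10,25,50,75,90]).round(1))
    m=(X[:,2]>.0545)&(X[:,2]<.0605)&(abs(J[:,0])<40)&(J[:,1]>15)&(J[:,1]<40)
    if m.sum()>20: print(n,"fence top y",m.sum(),np.percentile(J[m,1],[1,5,50,95,99]).round(1))
    hsv=cv2.cvtColor(c['p'],cv2.COLOR_RGB2HSV)[0:225].reshape(-1,3)
    cork=(hsv[:,0]<14)&(hsv[:,1]>110)&(abs(J[:,0])<40)&(J[:,1]>-45)&(J[:,1]<-20)&(X[:,2]>.03)
    if cork.sum()>5: print(n,"cork",cork.sum(),np.percentile(J[cork,1],[5,25,50,75,95]).round(1),np.median(X[cork,2]))
    m=(X[:,2]>.054)&(X[:,2]<.061)&(abs(J[:,0])<35)&(J[:,1]>-60)&(J[:,1]<-40)
    if m.sum()>20: print(n,"jaw top y",m.sum(),np.percentile(J[m,1],[1,5,50,95,99]).round(1))
    # screws check: jig base extents
    m=(abs(X[:,2]-.012)<.004)&(abs(J[:,0])<25); print(n,"base y",np.percentile(J[m,1],[1,99]).round(1))
    pv=(X[:,2]>.05)&(X[:,2]<.06)
E
```

```text
w4 fence face y 1070 [24.2 24.4 24.6 24.8 25. ]
w4 fence top y 1088 [23.8 24.1 29.3 35.5 36.3]
w4 jaw top y 1213 [-59.8 -59.4 -54.5 -49.4 -40.1]
w4 base y [-137.2   83.5]
w1 base y [ 71.  397.3]
w12 fence face y 64 [24.  24.  24.1 26.3 31.5]
w12 fence top y 848 [24.1 24.5 29.9 35.4 35.9]
w12 jaw top y 688 [-59.9 -59.4 -54.2 -49.6 -40.1]
w12 base y [-137.3   86.2]
w10 fence face y 48 [24.5 25.3 27.3 30.3 32.8]
w10 fence top y 380 [27.7 29.4 33.9 36.  36.2]
w10 jaw top y 990 [-59.9 -59.4 -54.  -49.  -48.8]
w10 base y [-137.2   86.4]
```

Request:
step_arm --pt "0 0.5 9 0 -5.3" --pt "0 0.5 9 0 -5.3" --pt "0 0.5 9 0 -5.3" --pt "0 0.5 9 0 -5.3" --pt "0 0.5 9 0 -5.3" --pt "0 0.3 4 0 -3" --pt "0 0 0 0 0"

```text
clock: 35.73
tool_pos: [0.5672, -0.1366, 0.2677]
tool_rot: [-0.015, 0.624, 0.781, -0.014]
wrist_force: [0.3, 1.2, -1.0]
finger_gap: 0.0173
```

```bash
python3 - <<'E'
from h import *
plan((.472,-.109,.259),-48);lever(); c=grab("top","t15");c=grab("top","t15")
px,X,col=cloud(c,150,235,250,365);J=jig(X)
m=(X[:,2]>.098)&(X[:,2]<.118)&(abs(J[:,0])<70)&(abs(J[:,1])<40); print("mould",m.sum(),J[m].mean(0),cv2.minAreaRect(J[m].astype(np.float32)) if m.any() else 0)
cv2.imwrite("pics/t15c.png",cv2.resize(c['p'][150:240,250:365,::-1],None,fx=6,fy=6,interpolation=cv2.INTER_CUBIC))
E
```

```text
pos [ 0.5672 -0.1366  0.2677] yaw_y 12.72 tilt z [-0.041 -0.002 -0.999] force [ 0.3  1.2 -1. ] gap 0.0173 t 35.73 q7 0.73
shift tool mm [ 47.8 -86.4  12.5] turn 60.72
grasp [ 0.5599 -0.137   0.0879] r 90.5 dir -77.6 lever rad 1.112 tool y-lever 0.3
mould 593 [3.75301566 1.27672284] ((4.329135894775391, 0.8142814636230469), (48.51219940185547, 98.28226470947266), 89.54351043701172)
```

View pics/t15c.png

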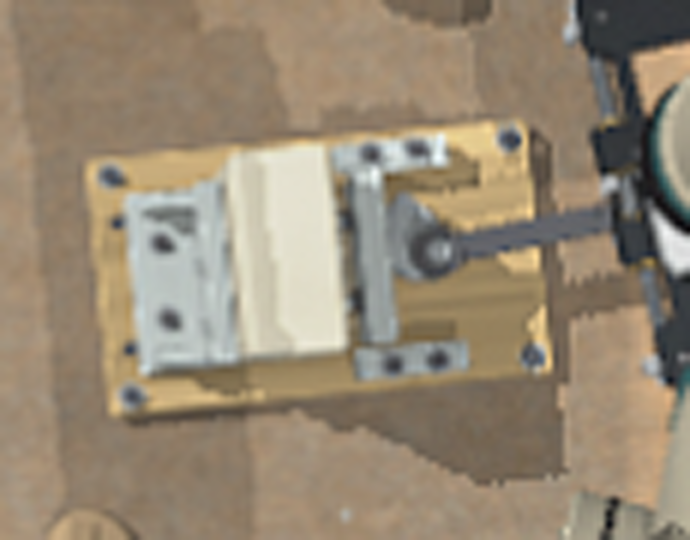

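Request:
step_arm --pt "0 0.4 8 0 -5" --pt "0 0.4 9 0 -5" --pt "0 0.3 7 0 -4" --pt "0 0 0 0 0"

```text
clock: 36.17
tool_pos: [0.5872, -0.1296, 0.2677]
tool_rot: [-0.018, 0.527, 0.85, -0.013]
wrist_force: [2.8, 2.4, -2.5]
finger_gap: 0.0174
```

```bash
python3 - <<'E'
from h import *
plan((.472,-.109,.259),-48);lever(); c=grab("top","t16")
px,X,col=cloud(c,150,235,250,365);J=jig(X)
m=(X[:,2]>.098)&(X[:,2]<.118)&(abs(J[:,0])<70)&(abs(J[:,1])<40); print("mould",m.sum(),J[m].mean(0),cv2.minAreaRect(J[m].astype(np.float32)) if m.any() else 0)
E
```

```text
pos [ 0.5872 -0.1296  0.2677] yaw_y 26.38 tilt z [-0.044 -0.004 -0.999] force [ 2.8  2.4 -2.5] gap 0.0174 t 36.17 q7 0.88
shift tool mm [ 69.4 -93.6  13.7] turn 74.38
grasp [ 0.5792 -0.1304  0.0879] r 90.5 dir -64.7 lever rad 1.338 tool y-lever 1.0
mould 598 [3.68850019 1.88905869] ((4.035675048828125, 1.474832534790039), (48.43666458129883, 97.5984878540039), 89.61522674560547)
```

Request:
step_arm --pt "45 0 0 0 0" --pt "45 0 0 0 0" --pt "45 0 0 0 0" --pt "45 0 0 0 0" --pt "45 0 0 -20 0" --pt "45 0 0 -35 0" --pt "45 0 0 -35 0" --pt "45 0 0 -20 0" --pt "45 0 0 0 0"

```text
clock: 36.97
tool_pos: [0.5889, -0.1314, 0.3789]
tool_rot: [-0.021, 0.534, 0.845, -0.017]
wrist_force: [0.5, -0.6, -0.9]
finger_gap: 0.0449
```

```bash
python3 - <<'E'
from h import *
plan((.472,-.109,.259),-48);c=grab("wrist","w17")
px,X,col=cloud(c,0,260,0,512); J=jig(X)
for nm,lo,hi,a,b in [("mould",.098,.118,-45,45),("fence",.0545,.0605,22,40),("jaw",.0545,.061,-60,-30),("padtop",.050,.058,-33,-20)]:
    m=(X[:,2]>lo)&(X[:,2]<hi)&(abs(J[:,0])<(80 if nm=="mould" else 28))&(J[:,1]>a)&(J[:,1]<b); print(nm,m.sum(),np.percentile(J[m],[1,5,50,95,99],axis=0)[:,1].round(1) if m.any() else '')
cv2.imwrite("pics/w17c.png",cv2.resize(c['p'][0:220,130:400,::-1],None,fx=2.8,fy=2.7,interpolation=cv2.INTER_CUBIC))
print(plane(c,[[0,0]],.0),proj(c,[[.5405,-.0486,.054]]))
E
```

```text
pos [ 0.5889 -0.1314  0.3789] yaw_y 25.40 tilt z [-0.053 -0.007 -0.999] force [ 0.5 -0.6 -0.9] gap 0.0449 t 36.97 q7 0.82
shift tool mm [ 68.3 -89.7 125.8] turn 73.4
mould 2189 [-23.9 -23.7 -18.4  -5.3  -1.9]
fence 0 
jaw 1293 [-52.9 -52.4 -45.  -30.8 -30.2]
padtop 752 [-32.  -31.7 -27.9 -22.6 -20.5]
[[ 0.23808663 -0.07866373  0.        ]] [[261.89329535  88.93446751]]
```

View pics/w17.png

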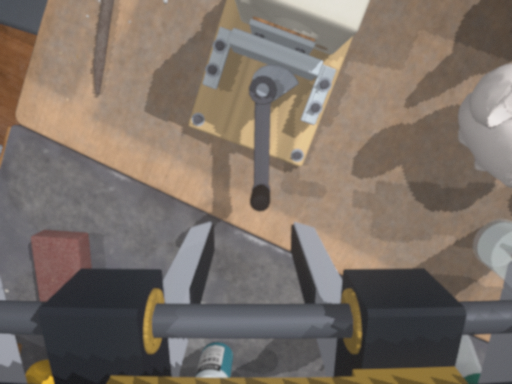

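View pics/w17c.png

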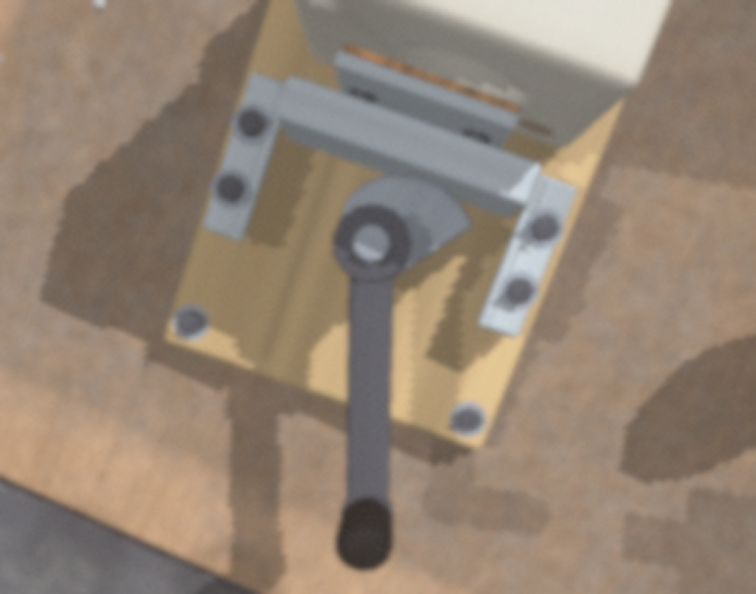

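```bash
python3 - <<'E'
from h import *
for n in("w2","w4","w13","w17"):
    c=load(n); px,X,col=cloud(c,0,240,0,512); J=jig(X)
    hsv=cv2.cvtColor(c['p'],cv2.COLOR_RGB2HSV)[0:240].reshape(-1,3)
    ok=(abs(J[:,0])<28)&(J[:,1]>-70)&(J[:,1]<0)
    jt=ok&(abs(X[:,2]-.057)<.0022)
    h,e=np.histogram(J[jt,1],np.arange(-62,-5,1.)); print(n,"z57",[(int(a),int(b)) for a,b in zip(e,h) if b>3])
    pt=ok&(abs(X[:,2]-.054)<.003); h,e=np.histogram(J[pt,1],np.arange(-62,-5,1.)); print(n,"z54",[(int(a),int(b)) for a,b in zip(e,h) if b>8])
    ck=ok&(hsv[:,0]<15)&(hsv[:,1]>120)&(X[:,2]>.03)
    if ck.sum()>10: print(n,"cork",ck.sum(),np.percentile(J[ck,1],[5,50,95]).round(1),np.median(X[ck,2]).round(4))
E
```

```text
w2 z57 [(-50, 69), (-49, 93), (-48, 69), (-47, 86), (-46, 76), (-45, 75), (-44, 75), (-43, 76), (-42, 79), (-41, 78), (-40, 83), (-39, 76), (-38, 73), (-37, 77), (-36, 35), (-27, 46), (-26, 95), (-25, 89), (-24, 99), (-23, 88), (-22, 66), (-21, 72), (-20, 73), (-19, 31)]
w2 z54 [(-50, 76), (-49, 14), (-27, 107), (-26, 88), (-25, 70), (-24, 81), (-23, 66), (-22, 65), (-21, 94), (-20, 90), (-19, 55)]
w4 z57 [(-62, 75), (-61, 77), (-60, 76), (-59, 75), (-58, 74), (-57, 73), (-56, 77), (-55, 70), (-54, 76), (-53, 79), (-52, 71), (-51, 77), (-50, 41), (-41, 41), (-40, 98), (-39, 85), (-38, 83), (-37, 91), (-36, 63), (-35, 77), (-34, 78), (-33, 33)]
w4 z54 [(-41, 91), (-40, 82), (-39, 65), (-38, 59), (-37, 66), (-36, 59), (-35, 91), (-34, 93), (-33, 63)]
w13 z57 [(-62, 98), (-61, 87), (-60, 103), (-59, 97), (-58, 99), (-57, 99), (-56, 97), (-55, 102), (-54, 100), (-53, 92), (-52, 99), (-51, 102), (-50, 52), (-41, 68), (-40, 101), (-39, 98), (-38, 93), (-37, 89), (-36, 69), (-35, 76), (-34, 72), (-33, 24), (-28, 25)]
w13 z54 [(-50, 13), (-41, 115), (-40, 81), (-39, 74), (-38, 76), (-37, 76), (-36, 80), (-35, 95), (-34, 91), (-33, 38), (-29, 9), (-28, 37)]
w17 z57 [(-54, 8), (-53, 80), (-52, 73), (-51, 65), (-50, 59), (-49, 57), (-48, 64), (-47, 59), (-46, 65), (-45, 62), (-44, 66), (-43, 66), (-42, 63), (-41, 67), (-40, 60), (-39, 30), (-33, 4), (-32, 64), (-31, 80), (-30, 87), (-29, 70), (-28, 69), (-27, 57), (-26, 63), (-25, 58), (-24, 34), (-23, 9), (-22, 5), (-21, 4)]
w17 z54 [(-54, 15), (-53, 58), (-32, 104), (-31, 60), (-30, 64), (-29, 52), (-28, 54), (-27, 68), (-26, 76), (-25, 77), (-24, 34), (-22, 13), (-21, 11), (-20, 10)]
```

Request:
step_arm --pt "45 0 -20 -20 0" --pt "45 0 -20 -10 0" --pt "45 0 0 0 0" --pt "45 0 0 0 0"

```text
clock: 37.35
tool_pos: [0.5517, -0.1476, 0.4054]
tool_rot: [-0.025, 0.534, 0.845, -0.019]
wrist_force: [-0.1, 0.3, -0.7]
finger_gap: 0.0449
```

```bash
python3 - <<'E'
from h import *
plan((.5341,.0261,.40));c=grab("top","t18"); s=grab("scene","s18")
px,X,col=cloud(c,150,235,250,365);J=jig(X)
m=(X[:,2]>.1)&(X[:,2]<.114)&(abs(J[:,0])<70)&(abs(J[:,1])<40); r=cv2.minAreaRect(J[m].astype(np.float32)); print("mould",m.sum(),J[m].mean(0),r)
A=np.c_[J[m],np.ones(m.sum())]; print("top plane slopes",np.linalg.lstsq(A,X[m,2]*1000,rcond=None)[0])
a=load("top0")
for n,b in (("fish1",(175,225,135,170)),("fish2",(210,240,190,235))):
    o=[]
    for k in(a,c):
        px,X,_=cloud(k,*b); q=(X[:,2]>.03)&(X[:,2]<.2); o.append(X[q].mean(0).round(3))
    print(n,o)
cv2.imwrite("pics/s18c.png",cv2.resize(s['p'][110:310,170:390,::-1],None,fx=3,fy=3,interpolation=cv2.INTER_CUBIC))
E
```

```text
pos [ 0.5517 -0.1476  0.4054] yaw_y 25.39 tilt z [-0.062 -0.005 -0.998] force [-0.1  0.3 -0.7] gap 0.0449 t 37.35 q7 0.85
shift tool mm [164.4  58.8   5.5] turn None
mould 591 [3.85551751 1.75617083] ((4.0543212890625, 1.4377079010009766), (48.954219818115234, 97.69279479980469), 89.79003143310547)
top plane slopes [ 1.84011764e-04 -7.87770179e-03  1.06864983e+02]
fish1 [array([0.516, 0.446, 0.077]), array([0.516, 0.446, 0.076])]
fish2 [array([0.439, 0.273, 0.049]), array([0.439, 0.273, 0.049])]
```

View pics/s18c.png

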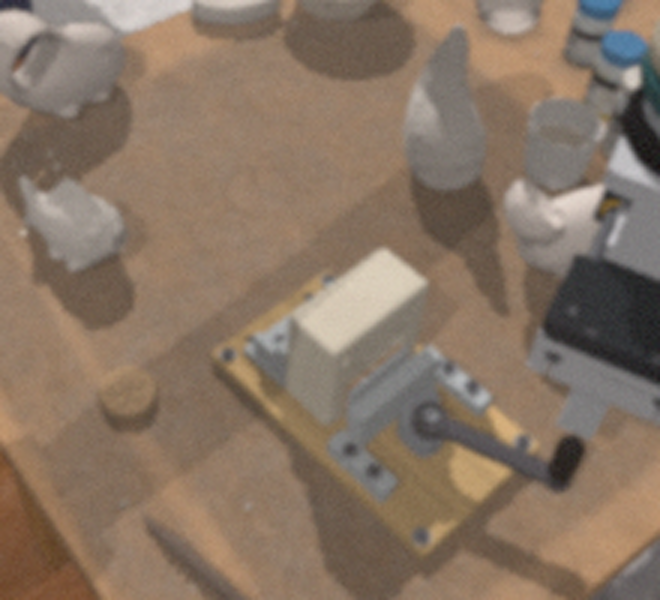

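The mould stands upright and clamped, square to the fence. The lever is released, the gripper is clear and the fish haven't moved. I'm handing the job in.

```bash
python3 -c "
from cell import arm
print(arm.finish_job())"
```

```text
the job is handed in; nothing more can be done
None
```

I swung the cam lever back to about 0.05 rad, stood the mould upright in the open bay and let go of it. I then swung the lever in to about 1.34 rad and released it. I handed the job in with the robot's clock at about 37.4 s.

Last checks before handing in, all measured from the cameras; no verdict was reported:
- **Position:** the mould centre is about 4 mm off the middle along the bay and 1.4 mm from the jig origin across it (limits 20 and 30 mm).
- **Upright and square:** yaw is within 0.3° of the jig and the top slope is about 0.008 rad (limit 0.08).
- **Spring squeeze:** the gap between pad and jaw went from about 8.9 mm free to 6.5 mm, so the springs are squeezed about 2.4 mm. That is a little under the 3 mm target but inside the 1–5 mm range, and works out at about 10 N on the fence. I did not read that force directly.
- **Fish and gripper:** both fish are where they started, and the gripper is clear of everything.

Two things did not go as planned:
- **Tool tilt:** the tool picked up tilts of up to about 0.08 rad during moves. I brought it down to about 0.02 rad with extra up-and-down moves before gripping the mould, which cost several seconds.
- **Fence position:** the top and wrist cameras disagree by about 1 mm. I relied on the pad-to-jaw gap instead, because it does not depend on the fence position.

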